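Load the marking machine's clip tray

TASK

Pull the marking machine's tray right out to its stop, and load every plate carrier from the grey stand into the lane of its own colour: lift that lane's clip, slide the carrier nose first under the lip until it is fully home, and lower the clip onto it. When all the carriers there are lie clipped, push the tray fully back into the machine; leave the tape roll and the spare breaker where they are.

Things in the scene. Friction and masses are not known exactly. Their poses are not given: they have to be found in the camera images.
- tray (a joint): slide of the loading tray in m: 0 = fully home in the machine, 0.19 = pulled out to its stop; it slides level, out of the machine's open mouth (along minus x of the machine). About 12 N of friction; it stays where it is left
- machine: desktop plate-marking machine, white box 210 deep x 236 wide x 130 high, on a black pedestal 170 wide; bolted down. Origin: on the work surface under the middle of its open front; its x axis points into the machine (the way carriers slide in), z up. The roof's top is 130 above the work surface
- tray_grip (a point): point to grip on the tray's black upright pull tab (24 along the slide x 12 thick across it x 48 high); the point lies on its centre line, 14 below the tab's top. With the tray home it stands 45 in front of the machine's front face; the tab stands in line with the yellow lane, its inner face 37 behind the tail of a carrier that is home there
- stand: grey supply stand, 170 x 310, top surface 60 above the work surface, a rim 10 high around it; fixed. Origin on the work surface under its centre, long side along its y
- carrier_red_grip (a point): point to grip on the red carrier: an aluminium plate 100 long x 44 wide x 5 thick, about 0.1 kg, with a white blank, a red band across its nose and a black upright grip (24 along x 12 across x 29 high, top red) near its tail. The point is inside the grip, 26 above the plate's underside and 8 below the grip's top, 14 from the tail end and 86 from the nose. x axis points to the nose, z up. None if this carrier is absent
- seat_red (a point): the spot on the tray where the red carrier's grip point is when that carrier is fully home in the red lane (nose against the end stop, lying on the tray); x axis points the way the carrier slides in, z up. Lane floor is 26 below this point and 60 above the work surface; the lane is 54 wide between black guide ribs 6 high. A lip over the last 14 of the nose leaves 9 of height, so the carrier must be set down 16 to 25 short (towards minus x) and slid in
- clip_red (a joint): angle of the red lane's clip in rad: 0 = its foot down on the empty lane floor, about 0.1 = foot resting on a carrier, 1.25 = its upper stop. Its stiff hinge lets it stay up when raised beyond about 1.0; let go below about 0.7 it drops by its own weight
- clip_red_bar (a point): centre of the red clip's red grip roller, diameter 12, 36 long, free to turn, along the seat's y between wire legs. Clip down: 40 above the lane floor, the clip's foot 36 below it. It swings up and over towards the seat's plus x, on an arc of radius 61 about the hinge axle, which lies along the seat's y, 114 from the seat point along its plus x and 12 below it
- carrier_yellow_grip (a point): point to grip on the yellow carrier: an aluminium plate 100 long x 44 wide x 5 thick, about 0.1 kg, with a white blank, a yellow band across its nose and a black upright grip (24 along x 12 across x 29 high, top yellow) near its tail. The point is inside the grip, 26 above the plate's underside and 8 below the grip's top, 14 from the tail end and 86 from the nose. x axis points to the nose, z up. None if this carrier is absent
- seat_yellow (a point): the spot on the tray where the yellow carrier's grip point is when that carrier is fully home in the yellow lane (nose against the end stop, lying on the tray); x axis points the way the carrier slides in, z up. Lane floor is 26 below this point and 60 above the work surface; the lane is 54 wide between black guide ribs 6 high. A lip over the last 14 of the nose leaves 9 of height, so the carrier must be set down 16 to 25 short (towards minus x) and slid in
- clip_yellow (a joint): angle of the yellow lane's clip in rad: 0 = its foot down on the empty lane floor, about 0.1 = foot resting on a carrier, 1.25 = its upper stop. Its stiff hinge lets it stay up when raised beyond about 1.0; let go below about 0.7 it drops by its own weight
- clip_yellow_bar (a point): centre of the yellow clip's yellow grip roller, diameter 12, 36 long, free to turn, along the seat's y between wire legs. Clip down: 40 above the lane floor, the clip's foot 36 below it. It swings up and over towards the seat's plus x, on an arc of radius 61 about the hinge axle, which lies along the seat's y, 114 from the seat point along its plus x and 12 below it
- carrier_blue_grip (a point): point to grip on the blue carrier: an aluminium plate 100 long x 44 wide x 5 thick, about 0.1 kg, with a white blank, a blue band across its nose and a black upright grip (24 along x 12 across x 29 high, top blue) near its tail. The point is inside the grip, 26 above the plate's underside and 8 below the grip's top, 14 from the tail end and 86 from the nose. x axis points to the nose, z up. None if this carrier is absent
- seat_blue (a point): the spot on the tray where the blue carrier's grip point is when that carrier is fully home in the blue lane (nose against the end stop, lying on the tray); x axis points the way the carrier slides in, z up. Lane floor is 26 below this point and 60 above the work surface; the lane is 54 wide between black guide ribs 6 high. A lip over the last 14 of the nose leaves 9 of height, so the carrier must be set down 16 to 25 short (towards minus x) and slid in
- clip_blue (a joint): angle of the blue lane's clip in rad: 0 = its foot down on the empty lane floor, about 0.1 = foot resting on a carrier, 1.25 = its upper stop. Its stiff hinge lets it stay up when raised beyond about 1.0; let go below about 0.7 it drops by its own weight
- clip_blue_bar (a point): centre of the blue clip's blue grip roller, diameter 12, 36 long, free to turn, along the seat's y between wire legs. Clip down: 40 above the lane floor, the clip's foot 36 below it. It swings up and over towards the seat's plus x, on an arc of radius 61 about the hinge axle, which lies along the seat's y, 114 from the seat point along its plus x and 12 below it
- tape: blue roll of insulating tape, 64 across x 19 high, bystander beside the machine; origin under its centre
- breaker: beige spare breaker lying flat, 67 x 86 x 18, bystander beside the machine; origin under its centre

How it is judged:
By the outcome, as a careful person would: the job done as asked, in the order asked, and still so for the second after the job is handed in, with the robot touching nothing.
Of carrier_red, carrier_yellow, carrier_blue only 2 to 3 are there at a start; the rules pass over those that are not, and their reading is None.
At some moment in a run one of carrier_red, carrier_yellow, carrier_blue may be knocked a few centimetres aside while the robot is not near it.
Once in a run the grip may slacken for a moment while it holds something.
It also fails if it takes over 210 s, if anything falls off the work surface, if the arm or the gripper's body presses on something with over 40 N, if the wrist force passes 120 N, or if a joint passes its speed limit or range.

ROBOT

A 7-joint arm with a two-finger parallel gripper is mounted at the origin on a cart in front of the work surface, level with it; the furniture and walls round the work are solid. World frame = base frame: x ahead of the robot, y to its left, z up, the work surface at z = 0. Lengths are in m, angles in rad, forces in N, time in s.
With the tool pointing down it reaches from about 0.4 to 0.85 m from the base axis. Payload 10.4 kg.
Tool frame: the origin (TCP) lies midway between the tips of the shut fingers; the grasp point (between the pads) lies 19 mm behind it; z points along the fingers, y is the line along which they close (so a half turn about z gives the same grasp; the last joint's range is limited). The gripper opens to 87 mm and grips with 3 to 60 N. Pads are 19 mm wide; open, the fingers measure 117 mm over their backs; the gripper's body (75 mm by 190 mm) begins 51 mm behind the grasp point.
Start: joints at [-1.179, 0.332, -0.065, 1.46, 0.022, 1.35, -0.088], TCP at [0.252, 0.572, 0.223] pointing down, gripper open.
Joint ranges: [-2.6, 2.6], [-0.5, 2.12], [-1.47, 1.34], [0.16, 2.42], [-1.27, 4.41], [0.06, 2.06], [-2.6, 2.6]. Speed limits (rad/s): [2.22, 2.22, 2.79, 2.79, 3.14, 3.14, 3.14].

INTERFACE

Orientations are given as a unit quaternion [x, y, z, w].
In Python, from bench import r gives the robot as it stands.
- The arm moves only by the tool arm_command, never from a script. Its arguments are lists of equal length, an entry for each row: "xyz": the shift along the world's x, y, z in m, a list of three; "rot": the turn, a rotation vector about the world's x, y, z in rad, a list of three. In form: {"xyz": [[tx, ty, tz], ...], "rot": [[ax, ay, az], ...]}. A call has 1 to 20 rows; each row is the pose to reach, as a shift and turn from the pose commanded when the call began; what a row does not reach only later rows make up. A row lasts 1/12 s, in which the tool goes at most 41.7 mm and 7.16 degrees, less where a joint would pass 70% of its speed; a pose out of reach is approached as far as the arm can. A call with a gripper value outside its range is refused whole. "grip" is the opening, from 0 (shut) to 1 (fully open), set as the call begins (left out, the last holds). The fingers move at their own pace and stop on an object; "squeeze" is the grip in N (left out, the last holds). Time passes only in rows, so rows that repeat a pose let the fingers close. It gives the time, the measured TCP pose, the force, the opening and the grip force at its end, in the units of the state.
- r.read_state(): the state, without advancing time (a new reading comes with each control period).
- r.camera(name): name is "scene" or "top"; returns the picture (420x560x3 uint8, red, green, blue); there is no depth.
- r.camera_model(name): a dict with "fx", "fy", "cx", "cy" (pixels), "T" (4x4, takes a point from camera to world coordinates). Camera axes: x right, y up, looking along -z (the intrinsics and any distortion apply to the point x, -y, -z); pixel columns grow to the right and rows downward; lengths in m; the calibration is good to about 2 mm. A picture is of the moment at which its call begins. camera_model takes no time and is no camera call.
- r.close_job(): hands the job in; it is judged then, once.
Trained networks look in the newest picture that a camera, given by its name, has taken for a name from the list of things; names that differ only in an ending like _2 or _b are one class to them, and where a whole thing is asked for, a point or a joint stands for the part that bears it (a point fixed in the world has none). Each returns a list of dicts, best first, with "conf" (0 to 1); they miss things now and then, are a little off and sometimes report something else, mostly with a low value. They report only what shows in the picture. A call takes as long as a camera call.
- r.look_for(label, camera): "at" ([x, y, z] in m, in the coordinates of the camera as it stood for that picture, good to about 4 mm: the middle of the surface that is visible of it).
- r.spot_point(label, camera): "at" ([x, y, z] in m, in the coordinates of the camera as it stood for that picture, good to about 4 mm: a listed point, or the origin of a listed thing).
The state is a dict: "time": time; "joint_positions": joint angles; "joint_vel": joint speeds; "joint_torque": joint torques, N m; "ee_pos": TCP position; "eef_rot": TCP orientation; "ft_force": force on the tool from outside, world axes, zero at the start; "torque": the same for the moment, N m; "width": finger opening in m; "grip_force": force on a finger pad.
Only numpy, scipy, OpenCV 4.12 (cv2) and the standard library are available. Lean on these libraries where they do the work, as an engineer would, in place of code of your own. Each camera call takes 0.05 s, during which the arm holds its last target. There are 200 camera calls.

## Working session

There is one attempt and no reset: what is moved stays moved. The work goes in short steps, Python scripts to look and compute and a tool call to move; the robot and the scene stay as the last step left them, time stands still between calls to the robot, and variables do not carry over. Pictures are saved under pics/ and viewed, at most 14 in all, crops included, and the job is handed in when it is done.

Besides the shell and the picture viewer there is one more tool, called after "Emit:" by a JSON object that holds its "method" and its "body", one argument or row to a line. arm_command: Moves the arm, as the interface text tells. Its arguments: {"type":"object","properties":{"xyz":{"type":"array"},"rot":{"type":"array"},"grip":{"type":"number"},"squeeze":{"type":"number"}},"required":["xyz","rot"]}

```bash
mkdir -p pics; ls; cat > h.py <<'E'
from bench import r
import numpy as np, cv2
def w(cam,p):
    T=np.array(r.camera_model(cam)["T"]); return (T@np.r_[p,1])[:3]
def spot(l,cam,n=2,f='spot_point'):
    o=getattr(r,f)(l,cam)
    return [(round(d["conf"],2),np.round(w(cam,d["at"]),4).tolist()) for d in o[:n]]
def pic(cam,name):
    im=r.camera(cam); cv2.imwrite(f'pics/{name}.png',im[:,:,::-1]); return im
E
python3 - <<'E'
from h import *
for c in('scene','top'):
    pic(c,c+'0')
    for l in['machine','stand','tray_grip']+[a+b+s for b in('red','yellow','blue') for a,s in(('carrier_','_grip'),('seat_',''),('clip_','_bar'))]+['tape','breaker']:
        print(c,l,spot(l,c))
s=r.read_state();print(s)
E
```

```text
pics
scene machine [(0.93, [0.5123, 0.3927, 0.0003])]
scene stand [(0.89, [0.4669, -0.1138, -0.001]), (0.72, [0.4484, -0.2, 0.0848])]
scene tray_grip [(0.8, [0.5064, 0.3266, 0.0887])]
scene carrier_red_grip [(0.57, [0.4141, -0.1068, 0.0863]), (0.57, [0.6747, 0.313, 0.0022])]
scene seat_red [(0.76, [0.4436, 0.3951, 0.0852])]
scene clip_red_bar [(0.6, [0.4493, 0.4524, 0.0956])]
scene carrier_yellow_grip []
scene seat_yellow [(0.87, [0.5114, 0.3898, 0.0909])]
scene clip_yellow_bar [(0.52, [0.5123, 0.4497, 0.0969])]
scene carrier_blue_grip [(0.63, [0.4469, -0.1971, 0.0867])]
scene seat_blue [(0.71, [0.5776, 0.3896, 0.0887])]
scene clip_blue_bar [(0.39, [0.576, 0.445, 0.0982])]
scene tape [(0.65, [0.6767, 0.3109, 0.0032])]
scene breaker [(0.48, [0.6748, 0.4038, -0.0023])]
top machine [(0.93, [0.5166, 0.3917, 0.0025])]
top stand [(0.69, [0.462, -0.1099, 0.0018])]
top tray_grip [(0.97, [0.5069, 0.3272, 0.0844])]
top carrier_red_grip [(0.79, [0.4168, -0.1079, 0.088])]
top seat_red [(0.77, [0.4481, 0.3975, 0.0866]), (0.25, [0.6771, 0.4022, -0.0004])]
top clip_red_bar []
top carrier_yellow_gri
[... 412 characters left out ...]
7860489,  0.33218114, -0.06465752,  1.46008474,  0.0215952 ,
        1.34986975, -0.08852366]), 'joint_vel': array([ 8.00683806e-04,  1.30860577e-03,  8.69842478e-04, -7.80999723e-04,
       -6.47500273e-05, -1.91143876e-04, -1.06249832e-03]), 'joint_torque': array([ 1.86070802e-04, -6.23031521e+01,  2.44501512e-02, -3.90119112e+01,
       -6.11995859e-02,  3.15563288e-02,  4.97317183e-05]), 'ee_pos': array([0.25189464, 0.57203579, 0.2225945 ]), 'eef_rot': array([2.05942439e-01, 9.78564104e-01, 7.51216949e-05, 8.42464765e-06]), 'ft_force': array([-0.48941814, -0.36106241,  0.05035928]), 'torque': array([ 0.01902062, -0.03727549,  0.00546956]), 'grip_force': 0.0, 'width': 0.08691077804623193}
```

View pics/scene0.png

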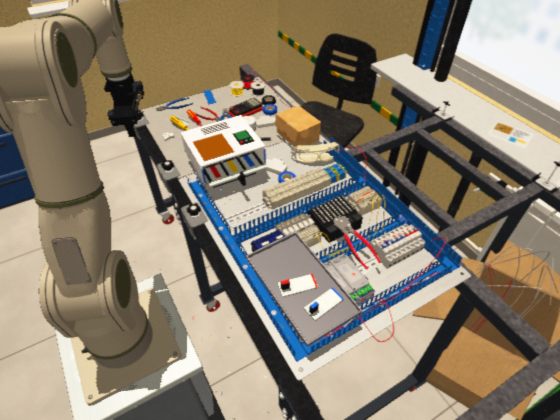

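View pics/top0.png

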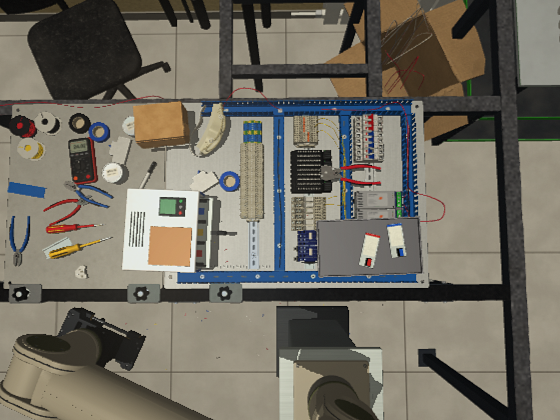

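The top view shows the machine at (165,230) with its mouth facing right (world −y) and the tab at (227,233). Two carriers lie on the stand: red at (370,250) and blue at (398,238). There is no yellow carrier. Next I'll get the yaws from pixels.

```bash
cat >> h.py <<'E'
def ray(cam,uv,z):
    m=r.camera_model(cam);T=np.array(m["T"])
    d=m.get("dist"); 
    K=np.array([[m["fx"],0,m["cx"]],[0,m["fy"],m["cy"]],[0,0,1.]])
    p=cv2.undistortPoints(np.array(uv,float).reshape(-1,1,2),K,None if d is None else np.array(d,float))[:,0]
    D=np.c_[p[:,0],-p[:,1],-np.ones(len(p))]@T[:3,:3].T
    return T[:3,3]+D*((z-T[2,3])/D[:,2])[:,None]
def rect(mask,z,cam='top'):
    n,l,st,c=cv2.connectedComponentsWithStats(mask.astype(np.uint8)); k=1+np.argmax(st[1:,4])
    v,u=np.nonzero(l==k); P=ray(cam,np.c_[u,v],z)[:,:2]
    (cx,cy),(a,b),t=cv2.minAreaRect((P*1000).astype(np.float32))
    e=np.linalg.eigh(np.cov(P.T)); d=e[1][:,1]
    return st[k,4],P.mean(0).round(4),(round(a),round(b),round(t,1)),'long axis deg',round(float(np.degrees(np.arctan2(d[1],d[0]))),1)
E
python3 - <<'E'
from h import *
im=cv2.imread('pics/top0.png')[:,:,::-1].astype(int); R,G,B=im[...,0],im[...,1],im[...,2]
print({k:v for k,v in r.camera_model('top').items()})
print('orange',rect((R>150)&(G>80)&(G<160)&(B<110)&(np.arange(560)<200)&(np.arange(420)[:,None]>200),.13))
W=(R>185)&(G>185)&(B>185)
c=np.arange(560)
print('roof',rect(W&(c>110)&(c<222)&(np.arange(420)[:,None]>180)&(np.arange(420)[:,None]<275),.13))
q=np.arange(420)[:,None]>218
print('redc',rect(W&(c>352)&(c<384)&q,.065)); print('bluec',rect(W&(c>384)&(c<412)&q,.065))
print('redpx',rect((R>150)&(G<80)&(c>350)&(c<390)&q,.065),'bluepx',rect((B>130)&(R<90)&(c>380)&(c<415)&q&(np.arange(420)[:,None]<265),.065))
cv2.imwrite('pics/c0.png',cv2.resize(cv2.imread('pics/top0.png')[215:280,200:430],None,fx=3.4,fy=3.4,interpolation=cv2.INTER_CUBIC))
E
```

```text
{'fx': 410.22370951233455, 'fy': 410.22370951233455, 'cx': 275.76046425535293, 'cy': 214.34750237868994, 'T': array([[-0.00507592,  0.99674147, -0.08050266,  0.46283478],
       [-0.99990257, -0.00610586, -0.01255282,  0.1495546 ],
       [-0.01300345,  0.0804311 ,  0.99667535,  1.30006964],
       [ 0.        ,  0.        ,  0.        ,  1.        ]])}
orange (np.int32(1528), array([0.4698, 0.4674]), (118, 108, 87.5), 'long axis deg', 87.3)
roof (np.int32(3341), array([0.5258, 0.509 ]), (206, 232, 87.5), 'long axis deg', 156.9)
redc (np.int32(245), array([ 0.4667, -0.117 ]), (41, 61, 79.8), 'long axis deg', 165.6)
bluec (np.int32(230), array([ 0.497 , -0.1935]), (57, 39, 7.9), 'long axis deg', -174.9)
redpx (np.int32(22), array([ 0.4993, -0.1254]), (40, 4, 75.6), 'long axis deg', 75.8) bluepx (np.int32(26), array([ 0.5296, -0.189 ]), (6, 42, 6.8), 'long axis deg', 97.6)
```

View pics/c0.png

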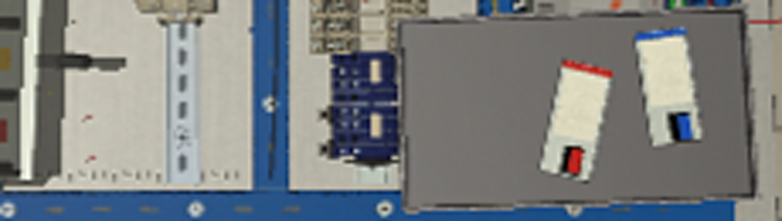

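Emit:
{"method": "arm_command", "body": {
  "xyz": [
    [0.064, -0.061, 0],
    [0.128, -0.122, 0],
    [0.19, -0.184, 0],
    [0.255, -0.245, -0.02],
    [0.255, -0.245, -0.05],
    [0.255, -0.245, -0.05],
    [0.255, -0.245, -0.05],
    [0.255, -0.245, -0.05],
    [0.255, -0.245, -0.05],
    [0.255, -0.245, -0.05],
    [0.255, -0.245, -0.05],
    [0.255, -0.245, -0.05],
    [0.255, -0.245, -0.05],
    [0.255, -0.245, -0.05]
  ],
  "rot": [
    [0, 0, -0.12],
    [0, 0, -0.24],
    [0, 0, -0.36],
    [0, 0, -0.48],
    [0, 0, -0.6],
    [0, 0, -0.72],
    [0, 0, -0.84],
    [0, 0, -0.96],
    [0, 0, -1.08],
    [0, 0, -1.2],
    [0, 0, -1.2],
    [0, 0, -1.2],
    [0, 0, -1.2],
    [0, 0, -1.2]
  ],
  "grip": 0.6
}}

```text
time: 2.67
ee_pos: [0.5061, 0.3283, 0.1728]
eef_rot: [0.721, 0.693, 0.0, -0.0]
ft_force: [0.4, 0.2, -0.6]
width: 0.052
grip_force: 0.0
```

```bash
cat >> h.py <<'E'
def st():
    s=r.read_state(); q=s["eef_rot"]
    from scipy.spatial.transform import Rotation as Ro
    M=Ro.from_quat(q).as_matrix()
    print('t',round(s["time"],2),'tcp',s["ee_pos"].round(4),'ytool',round(float(np.degrees(np.arctan2(M[1,1],M[0,1]))),1),'ztool',M[:,2].round(3),'F',s["ft_force"].round(1),'w',round(s["width"],4),'g',round(s["grip_force"],1))
    return s
E
python3 - <<'E'
from h import *
st(); 
for c in('top','scene'):
    r.camera(c); print(c,spot('tray_grip',c),spot('machine',c,1))
E
```

```text
t 2.67 tcp [0.5061 0.3283 0.1728] ytool -2.2 ztool [ 0.     0.001 -1.   ] F [ 0.4  0.2 -0.6] w 0.052 g 0.0
top [(0.21, [0.4604, -0.11, 0.0004])] []
scene [(0.96, [0.5086, 0.3281, 0.0881])] [(0.66, [0.5134, 0.3911, -0.0003])]
```

Emit:
{"method": "arm_command", "body": {
  "xyz": [
    [0.001, 0, -0.04],
    [0.001, 0, -0.075],
    [0.001, 0, -0.095],
    [0.001, 0, -0.104],
    [0.001, 0, -0.104],
    [0.001, 0, -0.104]
  ],
  "rot": [
    [0, 0, 0],
    [0, 0, 0],
    [0, 0, 0],
    [0, 0, 0],
    [0, 0, 0],
    [0, 0, 0]
  ]
}}

```text
time: 3.47
ee_pos: [0.5083, 0.3273, 0.0694]
eef_rot: [0.722, 0.691, 0.0, 0.0]
ft_force: [-0.6, 0.0, 0.1]
width: 0.052
grip_force: 0.0
```

Emit:
{"method": "arm_command", "body": {
  "xyz": [
    [0, 0, 0],
    [0, 0, 0],
    [0, 0, 0],
    [0, 0, 0],
    [0, 0, 0],
    [0, 0, 0],
    [0, 0, 0],
    [0, 0, 0]
  ],
  "rot": [
    [0, 0, 0],
    [0, 0, 0],
    [0, 0, 0],
    [0, 0, 0],
    [0, 0, 0],
    [0, 0, 0],
    [0, 0, 0],
    [0, 0, 0]
  ],
  "grip": 0,
  "squeeze": 40
}}

```text
time: 4.13
ee_pos: [0.507, 0.3271, 0.0686]
eef_rot: [0.722, 0.692, -0.001, -0.0]
ft_force: [-4.0, -1.8, 5.3]
width: 0.0117
grip_force: 40.0
```

Emit:
{"method": "arm_command", "body": {
  "xyz": [
    [-0.0004, -0.01, 0],
    [-0.001, -0.024, 0],
    [-0.0018, -0.04, 0],
    [-0.0026, -0.058, 0],
    [-0.0034, -0.076, 0],
    [-0.0042, -0.094, 0],
    [-0.005, -0.112, 0],
    [-0.0058, -0.13, 0],
    [-0.0065, -0.146, 0],
    [-0.0071, -0.16, 0],
    [-0.0076, -0.171, 0],
    [-0.008, -0.179, 0],
    [-0.0083, -0.186, 0],
    [-0.0085, -0.19, 0],
    [-0.0086, -0.193, 0],
    [-0.0086, -0.193, 0],
    [-0.0086, -0.193, 0]
  ],
  "rot": [
    [0, 0, 0],
    [0, 0, 0],
    [0, 0, 0],
    [0, 0, 0],
    [0, 0, 0],
    [0, 0, 0],
    [0, 0, 0],
    [0, 0, 0],
    [0, 0, 0],
    [0, 0, 0],
    [0, 0, 0],
    [0, 0, 0],
    [0, 0, 0],
    [0, 0, 0],
    [0, 0, 0],
    [0, 0, 0],
    [0, 0, 0]
  ]
}}

```text
time: 5.55
ee_pos: [0.4994, 0.1482, 0.0695]
eef_rot: [0.719, 0.695, 0.007, -0.004]
ft_force: [4.1, 48.0, -15.3]
width: 0.0118
grip_force: 40.0
```

```bash
python3 - <<'E'
from h import *
st(); 
for c in('top','scene'):
    im=pic(c,c+'1'); print(c,spot('tray_grip',c),spot('seat_red',c),spot('seat_blue',c),spot('seat_yellow',c),spot('clip_red_bar',c),spot('clip_blue_bar',c),spot('clip_yellow_bar',c))
st()
a=cv2.imread('pics/top1.png')[170:290,110:320];cv2.imwrite('pics/c1.png',cv2.resize(a,None,fx=3.7,fy=3.7,interpolation=cv2.INTER_CUBIC))
E
```

```text
t 5.55 tcp [0.4994 0.1482 0.0695] ytool -1.9 ztool [ 0.004  0.015 -1.   ] F [  4.1  48.  -15.3] w 0.0118 g 40.0
top [(0.52, [0.5659, 0.2185, 0.0868])] [(0.82, [0.4421, 0.2278, 0.0848])] [(0.77, [0.5666, 0.2151, 0.0904])] [(0.88, [0.5031, 0.2199, 0.0853]), (0.48, [0.5129, 0.3922, 0.0033])] [(0.49, [0.4433, 0.2812, 0.1036])] [(0.54, [0.5695, 0.2724, 0.1045])] [(0.43, [0.4999, 0.2731, 0.0975])]
scene [(0.66, [0.5015, 0.1547, 0.0884])] [(0.57, [0.4376, 0.2199, 0.0848])] [(0.78, [0.5688, 0.2196, 0.0872])] [(0.75, [0.4988, 0.2208, 0.088])] [(0.65, [0.4406, 0.2811, 0.0959])] [] [(0.51, [0.5116, 0.3907, 0.0006]), (0.46, [0.5047, 0.2766, 0.1003])]
t 6.35 tcp [0.4994 0.1482 0.0695] ytool -1.9 ztool [ 0.004  0.015 -1.   ] F [  2.8  47.5 -14.6] w 0.0113 g 40.0
```

View pics/c1.png

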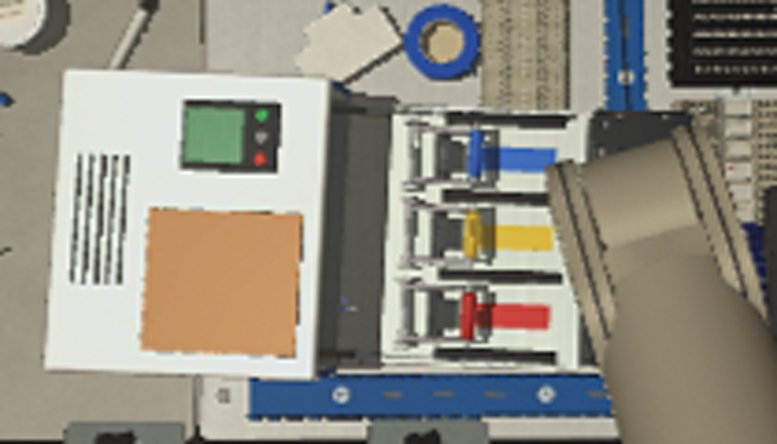

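Emit:
{"method": "arm_command", "body": {
  "xyz": [
    [0, 0.006, 0],
    [0, 0.012, 0],
    [0, 0.012, 0],
    [0, 0.012, 0]
  ],
  "rot": [
    [0, 0, 0],
    [0, 0, 0],
    [0, 0, 0],
    [0, 0, 0]
  ]
}}

```text
time: 6.68
ee_pos: [0.4993, 0.1484, 0.0694]
eef_rot: [0.722, 0.692, 0.001, -0.001]
ft_force: [-3.7, 7.1, 7.1]
width: 0.0116
grip_force: 40.0
```

Emit:
{"method": "arm_command", "body": {
  "xyz": [
    [0, 0, 0],
    [0, 0, 0],
    [0, 0, 0],
    [0, 0, 0],
    [0, 0, 0.02],
    [0, 0, 0.05],
    [0, 0, 0.09],
    [0, 0, 0.11],
    [0, 0, 0.11]
  ],
  "rot": [
    [0, 0, 0],
    [0, 0, 0],
    [0, 0, 0],
    [0, 0, 0],
    [0, 0, 0],
    [0, 0, 0],
    [0, 0, 0],
    [0, 0, 0],
    [0, 0, 0]
  ],
  "grip": 0.5
}}

```text
time: 7.43
ee_pos: [0.5018, 0.1464, 0.1835]
eef_rot: [0.723, 0.691, 0.004, 0.001]
ft_force: [0.5, 0.0, -0.2]
width: 0.0434
grip_force: 0.0
```

```bash
python3 - <<'E'
from h import *
print(st()["joint_positions"].round(2))
for c in('top','scene'):
    im=pic(c,c+'2'); print(c,*[(l,spot(l,c,1)) for l in('tray_grip','seat_red','seat_blue','seat_yellow','clip_red_bar','clip_blue_bar','clip_yellow_bar','machine')])
im=cv2.imread('pics/top2.png')[:,:,::-1].astype(int); R,G,B=im[...,0],im[...,1],im[...,2]
c=np.arange(560)
rw=np.arange(420)[:,None]
print('roof',rect((R>185)&(G>185)&(B>185)&(c>110)&(c<204)&(rw>180)&(rw<275),.13))
E
```

```text
t 7.43 tcp [0.5018 0.1464 0.1835] ytool -2.6 ztool [ 0.007  0.003 -1.   ] F [ 0.5  0.  -0.2] w 0.0434 g 0.0
[-0.69  0.12  0.34  1.81 -0.05  1.21 -0.38]
top ('tray_grip', []) ('seat_red', [(0.91, [0.4406, 0.2242, 0.0835])]) ('seat_blue', [(0.92, [0.5672, 0.2161, 0.0854])]) ('seat_yellow', [(0.8, [0.5036, 0.2214, 0.0877])]) ('clip_red_bar', [(0.5, [0.4418, 0.2838, 0.1019])]) ('clip_blue_bar', [(0.66, [0.5699, 0.2724, 0.1027])]) ('clip_yellow_bar', [(0.63, [0.5023, 0.2723, 0.0996])]) ('machine', [(0.67, [0.5131, 0.3891, -0.0017])])
scene ('tray_grip', [(0.61, [0.5006, 0.1552, 0.0858])]) ('seat_red', [(0.78, [0.4392, 0.2195, 0.084])]) ('seat_blue', [(0.69, [0.5672, 0.2184, 0.0901])]) ('seat_yellow', [(0.79, [0.4994, 0.2229, 0.0897])]) ('clip_red_bar', [(0.7, [0.441, 0.2811, 0.0971])]) ('clip_blue_bar', [(0.46, [0.5711, 0.2755, 0.0965])]) ('clip_yellow_bar', [(0.51, [0.44, 0.2239, 0.0834])]) ('machine', [(0.63, [0.5131, 0.3921, -0.0001])])
roof (np.int32(3306), array([0.5264, 0.5093]), (206, 232, 87.6), 'long axis deg', 155.7)
```

Emit:
{"method": "arm_command", "body": {
  "xyz": [
    [-0.01, 0.022, 0],
    [-0.02, 0.045, 0],
    [-0.03, 0.067, 0],
    [-0.04, 0.09, 0],
    [-0.05, 0.112, 0],
    [-0.06, 0.135, 0],
    [-0.06, 0.135, 0],
    [-0.06, 0.135, 0],
    [-0.06, 0.135, 0],
    [-0.06, 0.135, 0],
    [-0.06, 0.135, -0.01],
    [-0.06, 0.135, -0.02],
    [-0.06, 0.135, -0.03],
    [-0.06, 0.135, -0.04],
    [-0.06, 0.135, -0.04],
    [-0.06, 0.135, -0.04]
  ],
  "rot": [
    [0, 0, -0.12],
    [0, 0, -0.24],
    [0, 0, -0.36],
    [0, 0, -0.48],
    [0, 0, -0.6],
    [0, 0, -0.72],
    [0, 0, -0.84],
    [0, 0, -0.96],
    [0, 0, -1.08],
    [0, 0, -1.2],
    [0, 0, -1.32],
    [0, 0, -1.44],
    [0, 0, -1.571],
    [0, 0, -1.571],
    [0, 0, -1.571],
    [0, 0, -1.571]
  ],
  "grip": 0.5
}}

```text
time: 9.67
ee_pos: [0.439, 0.2809, 0.1383]
eef_rot: [1.0, -0.02, -0.0, 0.0]
ft_force: [0.3, 0.3, 0.7]
width: 0.0432
grip_force: 0.0
```

```bash
python3 - <<'E'
from h import *
st()
a=r.camera('scene');print(spot('clip_red_bar','scene'))
cv2.imwrite('pics/c3.png',cv2.resize(a[100:210,150:310,::-1],None,fx=5,fy=5,interpolation=cv2.INTER_CUBIC))
E
```

```text
t 9.67 tcp [0.439  0.2809 0.1383] ytool -92.3 ztool [-0.001 -0.001 -1.   ] F [0.3 0.3 0.7] w 0.0432 g 0.0
[(0.49, [0.4411, 0.2834, 0.0952])]
```

View pics/c3.png

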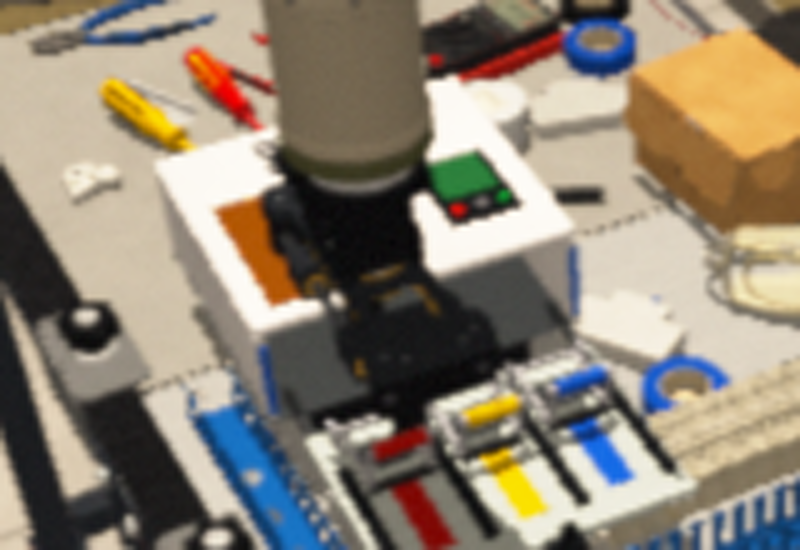

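Emit:
{"method": "arm_command", "body": {
  "xyz": [
    [0.002, 0.001, -0.02],
    [0.002, 0.001, -0.035],
    [0.002, 0.001, -0.047],
    [0.002, 0.001, -0.055],
    [0.002, 0.001, -0.055],
    [0.002, 0.001, -0.055]
  ],
  "rot": [
    [0, 0, 0],
    [0, 0, 0],
    [0, 0, 0],
    [0, 0, 0],
    [0, 0, 0],
    [0, 0, 0]
  ]
}}

```text
time: 10.27
ee_pos: [0.4415, 0.2821, 0.084]
eef_rot: [1.0, -0.022, 0.0, -0.0]
ft_force: [0.6, -0.5, 0.4]
width: 0.0433
grip_force: 0.0
```

Emit:
{"method": "arm_command", "body": {
  "xyz": [
    [0, 0, 0],
    [0, 0, 0],
    [0, 0, 0],
    [0, 0, 0],
    [0, 0, 0],
    [0, 0, 0]
  ],
  "rot": [
    [0, 0, 0],
    [0, 0, 0],
    [0, 0, 0],
    [0, 0, 0],
    [0, 0, 0],
    [0, 0, 0]
  ],
  "grip": 0,
  "squeeze": 15
}}

```text
time: 10.77
ee_pos: [0.4413, 0.2817, 0.0837]
eef_rot: [1.0, -0.022, 0.0, 0.0]
ft_force: [-0.5, -5.5, 3.4]
width: 0.0114
grip_force: 12.5
```

Emit:
{"method": "arm_command", "body": {
  "xyz": [
    [0.0001, 0.002, 0.0037],
    [0.0002, 0.0042, 0.0074],
    [0.0003, 0.0067, 0.0108],
    [0.0004, 0.0093, 0.0142],
    [0.0006, 0.0123, 0.0172],
    [0.0007, 0.0153, 0.0202],
    [0.001, 0.0222, 0.0253],
    [0.0013, 0.0296, 0.0294],
    [0.0017, 0.0376, 0.0324],
    [0.002, 0.0459, 0.0343],
    [0.0024, 0.0543, 0.035],
    [0.0027, 0.0597, 0.0349],
    [0.0027, 0.0597, 0.0349],
    [0.0027, 0.0597, 0.0349]
  ],
  "rot": [
    [0, 0, 0],
    [0, 0, 0],
    [0, 0, 0],
    [0, 0, 0],
    [0, 0, 0],
    [0, 0, 0],
    [0, 0, 0],
    [0, 0, 0],
    [0, 0, 0],
    [0, 0, 0],
    [0, 0, 0],
    [0, 0, 0],
    [0, 0, 0],
    [0, 0, 0]
  ]
}}

```text
time: 11.93
ee_pos: [0.4438, 0.3415, 0.1177]
eef_rot: [1.0, -0.022, -0.0, 0.001]
ft_force: [3.6, -1.8, -13.3]
width: 0.0113
grip_force: 15.0
```

Emit:
{"method": "arm_command", "body": {
  "xyz": [
    [0, 0, 0],
    [0, 0, 0],
    [0, 0, 0],
    [0, 0, 0.01],
    [0, 0, 0.03],
    [0, 0, 0.06],
    [0, 0, 0.08],
    [0, -0.04, 0.09],
    [0, -0.08, 0.09],
    [0, -0.12, 0.09],
    [0, -0.16, 0.09],
    [0, -0.16, 0.09]
  ],
  "rot": [
    [0, 0, 0],
    [0, 0, 0],
    [0, 0, 0],
    [0, 0, 0],
    [0, 0, 0],
    [0, 0, 0],
    [0, 0, 0],
    [0, 0, 0],
    [0, 0, 0],
    [0, 0, 0],
    [0, 0, 0],
    [0, 0, 0]
  ],
  "grip": 0.5
}}

```text
time: 12.93
ee_pos: [0.4452, 0.1741, 0.2103]
eef_rot: [1.0, -0.027, 0.001, -0.0]
ft_force: [1.3, 0.1, 0.5]
width: 0.0435
grip_force: 0.0
```

```bash
cat >> h.py <<'E'
def carriers(name):
    im=pic('top',name).astype(int); R,G,B=im[...,0],im[...,1],im[...,2]
    c=np.arange(560);q=(np.arange(420)[:,None]>205)&(np.arange(420)[:,None]<290)&(c>320)&(c<425)
    W=((R>185)&(G>185)&(B>185)&q).astype(np.uint8)
    n,l,s,_=cv2.connectedComponentsWithStats(W)
    for k in range(1,n):
        if s[k,4]>60: print('white',rect(l==k,.065))
    for nm,m in(('red',(R>150)&(G<80)),('blue',(B>130)&(R<90))):
        n,l,s,ce=cv2.connectedComponentsWithStats((m&q).astype(np.uint8))
        for k in range(1,n):
            if s[k,4]>5: print(nm,s[k,4],ray('top',[ce[k]],.065)[0][:2].round(4),'ifgriptop',ray('top',[ce[k]],.094)[0][:2].round(4))
    for cam in('top','scene'):
        if cam=='scene': r.camera(cam)
        print(cam,[(x,spot(f'carrier_{x}_grip',cam)) for x in('red','blue')])
E
python3 - <<'E'
from h import *
st(); carriers('top4')
a=r.camera('scene');print(spot('clip_red_bar','scene'))
cv2.imwrite('pics/c4.png',cv2.resize(a[100:350,150:380,::-1],None,fx=2.4,fy=2.4,interpolation=cv2.INTER_CUBIC))
E
```

```text
t 12.93 tcp [0.4452 0.1741 0.2103] ytool -93.1 ztool [ 0.002  0.001 -1.   ] F [1.3 0.1 0.5] w 0.0435 g 0.0
white (np.int32(102), array([ 0.5068, -0.1917]), (38, 39, 11.0), 'long axis deg', 127.7)
white (np.int32(84), array([ 0.484 , -0.1178]), (40, 30, 82.4), 'long axis deg', 101.5)
red 22 [ 0.4993 -0.1254] ifgriptop [ 0.4985 -0.119 ]
red 19 [ 0.4181 -0.1111] ifgriptop [ 0.4191 -0.105 ]
blue 27 [ 0.5684 -0.0532] ifgriptop [ 0.5659 -0.0484]
blue 18 [ 0.5704 -0.2437] ifgriptop [ 0.5678 -0.2344]
blue 11 [ 0.5676 -0.0372] ifgriptop [ 0.5652 -0.0328]
blue 27 [ 0.5298 -0.1899] ifgriptop [ 0.5282 -0.1819]
blue 22 [ 0.4472 -0.2087] ifgriptop [ 0.4476 -0.2003]
blue 7 [ 0.3795 -0.1708] ifgriptop [ 0.3815 -0.1633]
blue 9 [ 0.3784 -0.2014] ifgriptop [ 0.3804 -0.1932]
blue 9 [ 0.3822 -0.2361] ifgriptop [ 0.3841 -0.227 ]
blue 23 [ 0.3721 -0.0056] ifgriptop [ 0.3743 -0.0019]
blue 44 [ 0.3724 -0.0636] ifgriptop [ 0.3745 -0.0586]
blue 11 [ 0.3692 -0.1477] ifgriptop [ 0.3714 -0.1407]
blue 6 [0.37   0.0283] ifgriptop [0.3722 0.0312]
top [('red', [(0.75, [0.4172, -0.1038, 0.0884])]), ('blue', [(0.77, [0.4485, -0.2026, 0.0885])])]
scene [('red', [(0.88, [0.4176, -0.1073, 0.0858])]), ('blue', [(0.92, [0.4461, -0.1972, 0.0893])])]
[(0.68, [0.4421, 0.3416, 0.1326])]
```

View pics/c4.png

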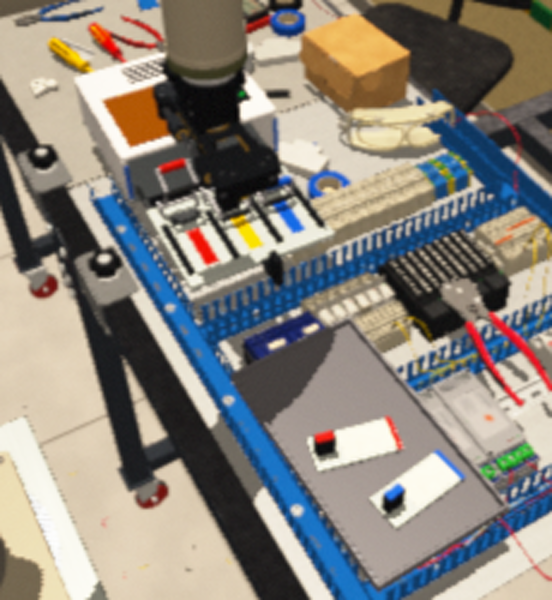

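Emit:
{"method": "arm_command", "body": {
  "xyz": [
    [-0.004, -0.035, 0],
    [-0.008, -0.07, 0],
    [-0.012, -0.105, 0],
    [-0.016, -0.14, 0],
    [-0.02, -0.175, 0],
    [-0.024, -0.21, 0],
    [-0.027, -0.245, 0],
    [-0.027, -0.28, -0.02],
    [-0.027, -0.28, -0.05],
    [-0.027, -0.28, -0.08],
    [-0.027, -0.28, -0.09],
    [-0.027, -0.28, -0.09],
    [-0.027, -0.28, -0.09],
    [-0.027, -0.28, -0.09]
  ],
  "rot": [
    [0, 0, -0.06],
    [0, 0, -0.12],
    [0, 0, -0.176],
    [0, 0, -0.176],
    [0, 0, -0.176],
    [0, 0, -0.176],
    [0, 0, -0.176],
    [0, 0, -0.176],
    [0, 0, -0.176],
    [0, 0, -0.176],
    [0, 0, -0.176],
    [0, 0, -0.176],
    [0, 0, -0.176],
    [0, 0, -0.176]
  ]
}}

```text
time: 14.5
ee_pos: [0.4181, -0.098, 0.1199]
eef_rot: [0.994, -0.109, 0.001, 0.0]
ft_force: [0.5, 0.2, 1.3]
width: 0.0437
grip_force: 0.0
```

```bash
python3 - <<'E'
from h import *
st()
a=r.camera('scene');print(spot('carrier_red_grip','scene'))
E
```

```text
t 14.5 tcp [ 0.4181 -0.098   0.1199] ytool -102.6 ztool [ 0.002 -0.    -1.   ] F [0.5 0.2 1.3] w 0.0437 g 0.0
[(0.8, [0.4146, -0.1028, 0.0868])]
```

Emit:
{"method": "arm_command", "body": {
  "xyz": [
    [-0.001, -0.007, -0.02],
    [-0.001, -0.007, -0.035],
    [-0.001, -0.007, -0.046],
    [-0.001, -0.007, -0.051],
    [-0.001, -0.007, -0.051],
    [-0.001, -0.007, -0.051]
  ],
  "rot": [
    [0, 0, -0.01],
    [0, 0, -0.01],
    [0, 0, -0.01],
    [0, 0, -0.01],
    [0, 0, -0.01],
    [0, 0, -0.01]
  ]
}}

```text
time: 15.1
ee_pos: [0.4165, -0.1052, 0.0682]
eef_rot: [0.993, -0.115, 0.0, 0.0]
ft_force: [0.2, -0.1, -0.0]
width: 0.0437
grip_force: 0.0
```

Emit:
{"method": "arm_command", "body": {
  "xyz": [
    [0, 0, 0],
    [0, 0, 0],
    [0, 0, 0],
    [0, 0, 0],
    [0, 0, 0],
    [0, 0, 0],
    [0, 0, 0],
    [0, 0, 0]
  ],
  "rot": [
    [0, 0, 0],
    [0, 0, 0],
    [0, 0, 0],
    [0, 0, 0],
    [0, 0, 0],
    [0, 0, 0],
    [0, 0, 0],
    [0, 0, 0]
  ],
  "grip": 0,
  "squeeze": 40
}}

```text
time: 15.77
ee_pos: [0.416, -0.1052, 0.0676]
eef_rot: [0.993, -0.115, 0.0, -0.0]
ft_force: [-1.2, 0.8, 2.7]
width: 0.0117
grip_force: 40.0
```

Emit:
{"method": "arm_command", "body": {
  "xyz": [
    [0, 0, 0.01],
    [0, 0, 0.03],
    [0, 0, 0.055],
    [0, 0.005, 0.08],
    [0.002, 0.02, 0.08],
    [0.004, 0.04, 0.08],
    [0.006, 0.06, 0.08],
    [0.008, 0.085, 0.08],
    [0.01, 0.11, 0.08],
    [0.012, 0.135, 0.08],
    [0.014, 0.16, 0.08],
    [0.016, 0.185, 0.08],
    [0.018, 0.21, 0.08],
    [0.02, 0.235, 0.08],
    [0.022, 0.26, 0.08],
    [0.023, 0.28, 0.08],
    [0.023, 0.296, 0.08],
    [0.023, 0.304, 0.08],
    [0.023, 0.304, 0.08],
    [0.023, 0.304, 0.08]
  ],
  "rot": [
    [0, 0, 0],
    [0, 0, 0],
    [0, 0, 0.05],
    [0, 0, 0.15],
    [0, 0, 0.27],
    [0, 0, 0.39],
    [0, 0, 0.51],
    [0, 0, 0.63],
    [0, 0, 0.75],
    [0, 0, 0.87],
    [0, 0, 0.99],
    [0, 0, 1.11],
    [0, 0, 1.23],
    [0, 0, 1.35],
    [0, 0, 1.47],
    [0, 0, 1.59],
    [0, 0, 1.7],
    [0, 0, 1.757],
    [0, 0, 1.757],
    [0, 0, 1.757]
  ]
}}

```text
time: 17.43
ee_pos: [0.439, 0.1984, 0.1478]
eef_rot: [0.723, 0.691, -0.0, 0.0]
ft_force: [-0.3, -1.0, -1.0]
width: 0.012
grip_force: 40.0
```

```bash
python3 - <<'E'
from h import *
st()
a=pic('top','top5');print(spot('carrier_red_grip','top'))
b=r.camera('scene');print(spot('carrier_red_grip','scene'))
p=cv2.resize(a[190:290,120:320,::-1],None,fx=3.9,fy=3.9,interpolation=cv2.INTER_CUBIC)[:290]
p2=cv2.resize(b[120:240,130:310,::-1],None,fx=2.5,fy=2.5,interpolation=cv2.INTER_CUBIC)
o=np.zeros((595,780,3),np.uint8);o[:290,:]=p;o[290:590,:450]=p2;cv2.imwrite('pics/c5.png',o)
E
```

```text
t 17.43 tcp [0.439  0.1984 0.1478] ytool -2.6 ztool [ 0.    -0.001 -1.   ] F [-0.3 -1.  -1. ] w 0.012 g 40.0
[]
[(0.5, [0.4335, 0.2005, 0.1663]), (0.42, [0.6766, 0.4058, 0.0018])]
```

View pics/c5.png

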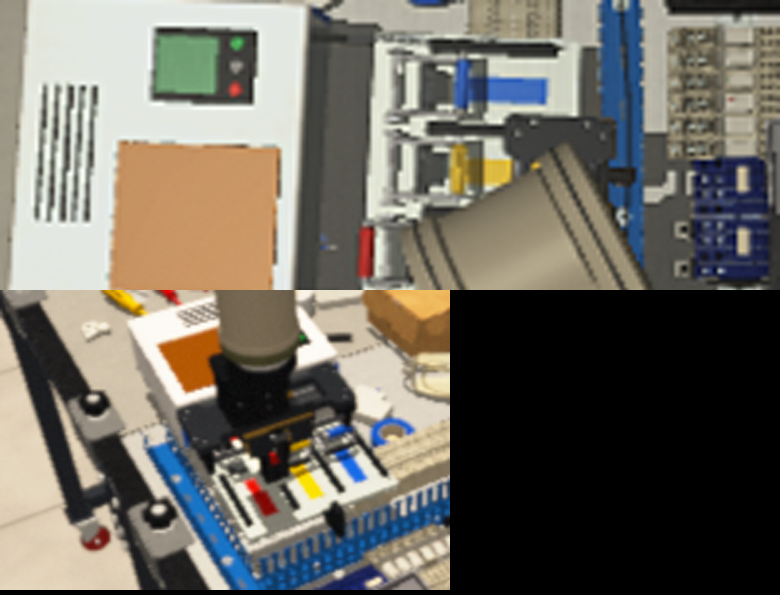

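Emit:
{"method": "arm_command", "body": {
  "xyz": [
    [0, 0.001, -0.02],
    [0, 0.002, -0.04],
    [0, 0.002, -0.058],
    [0, 0.002, -0.07],
    [0, 0.002, -0.076],
    [0, 0.002, -0.0795],
    [0, 0.002, -0.0795],
    [0, 0.002, -0.0795]
  ],
  "rot": [
    [0, 0, 0],
    [0, 0, 0],
    [0, 0, 0],
    [0, 0, 0],
    [0, 0, 0],
    [0, 0, 0],
    [0, 0, 0],
    [0, 0, 0]
  ]
}}

```text
time: 18.3
ee_pos: [0.4395, 0.2007, 0.0686]
eef_rot: [0.723, 0.691, 0.001, 0.0]
ft_force: [-0.5, 0.3, -0.5]
width: 0.0117
grip_force: 40.0
```

Emit:
{"method": "arm_command", "body": {
  "xyz": [
    [0.0001, 0.003, -0.0005],
    [0.0003, 0.007, -0.0005],
    [0.0005, 0.011, -0.0005],
    [0.0007, 0.015, -0.0005],
    [0.0008, 0.018, -0.0005],
    [0.0008, 0.018, -0.0005]
  ],
  "rot": [
    [0, 0, 0],
    [0, 0, 0],
    [0, 0, 0],
    [0, 0, 0],
    [0, 0, 0],
    [0, 0, 0]
  ]
}}

```text
time: 18.8
ee_pos: [0.4399, 0.2194, 0.0676]
eef_rot: [0.722, 0.692, 0.0, 0.0]
ft_force: [-0.4, 1.2, 0.6]
width: 0.0117
grip_force: 40.0
```

Emit:
{"method": "arm_command", "body": {
  "xyz": [
    [0.0001, 0.002, 0],
    [0.0002, 0.004, 0],
    [0.0003, 0.006, 0],
    [0.0003, 0.006, 0]
  ],
  "rot": [
    [0, 0, 0],
    [0, 0, 0],
    [0, 0, 0],
    [0, 0, 0]
  ]
}}

```text
time: 19.13
ee_pos: [0.44, 0.2226, 0.0676]
eef_rot: [0.723, 0.691, -0.001, 0.001]
ft_force: [-3.6, -9.0, 8.9]
width: 0.0119
grip_force: 40.0
```

Emit:
{"method": "arm_command", "body": {
  "xyz": [
    [0, 0.001, 0],
    [0, 0.001, 0],
    [0, -0.001, 0],
    [0, -0.0025, 0],
    [0, -0.0025, 0]
  ],
  "rot": [
    [0, 0, 0],
    [0, 0, 0],
    [0, 0, 0],
    [0, 0, 0],
    [0, 0, 0]
  ]
}}

```text
time: 19.55
ee_pos: [0.4402, 0.2222, 0.0676]
eef_rot: [0.723, 0.691, 0.0, 0.0]
ft_force: [-0.1, -1.4, 2.1]
width: 0.0119
grip_force: 40.0
```

Emit:
{"method": "arm_command", "body": {
  "xyz": [
    [0, 0, 0],
    [0, 0, 0],
    [0, 0, 0],
    [0, 0, 0],
    [0, 0, 0.015],
    [0, 0, 0.04],
    [0, 0, 0.08],
    [0, 0, 0.11],
    [0, 0, 0.11]
  ],
  "rot": [
    [0, 0, 0],
    [0, 0, 0],
    [0, 0, 0],
    [0, 0, 0],
    [0, 0, 0],
    [0, 0, 0],
    [0, 0, 0],
    [0, 0, 0],
    [0, 0, 0]
  ],
  "grip": 0.4
}}

```text
time: 20.3
ee_pos: [0.4427, 0.2237, 0.1833]
eef_rot: [0.723, 0.691, 0.004, 0.0]
ft_force: [1.1, 0.7, -0.6]
width: 0.035
grip_force: 0.0
```

```bash
python3 - <<'E'
from h import *
st()
r.camera('top');print(spot('carrier_red_grip','top'),spot('clip_red_bar','top'),spot('seat_blue','top'))
r.camera('scene');print(spot('carrier_red_grip','scene'),spot('clip_red_bar','scene'),spot('seat_blue','scene'),spot('carrier_blue_grip','scene'))
E
```

```text
t 20.3 tcp [0.4427 0.2237 0.1833] ytool -2.5 ztool [ 0.007  0.006 -1.   ] F [ 1.1  0.7 -0.6] w 0.035 g 0.0
[] [] [(0.96, [0.5651, 0.2184, 0.0895]), (0.25, [0.5137, 0.3902, 0.0005])]
[(0.39, [0.5013, 0.2225, 0.0911])] [(0.46, [0.4435, 0.3473, 0.1321])] [(0.61, [0.5713, 0.2199, 0.0872]), (0.38, [0.6736, 0.3098, 0.0028])] [(0.61, [0.4446, -0.1955, 0.0881])]
```

Emit:
{"method": "arm_command", "body": {
  "xyz": [
    [0, 0.01, 0.01],
    [0, 0.02, 0.01],
    [0, 0.03, 0.01],
    [0, 0.04, 0.01],
    [0, 0.05, 0.01],
    [0, 0.06, 0.01],
    [0.001, 0.07, 0.01],
    [0.001, 0.08, 0.01],
    [0.001, 0.09, 0.01],
    [0.001, 0.1, 0.01],
    [0.001, 0.11, 0],
    [0.001, 0.118, -0.01],
    [0.001, 0.118, -0.02],
    [0.001, 0.118, -0.025],
    [0.001, 0.118, -0.025],
    [0.001, 0.118, -0.025]
  ],
  "rot": [
    [0, 0, -0.12],
    [0, 0, -0.24],
    [0, 0, -0.36],
    [0, 0, -0.48],
    [0, 0, -0.6],
    [0, 0, -0.72],
    [0, 0, -0.84],
    [0, 0, -0.96],
    [0, 0, -1.08],
    [0, 0, -1.2],
    [0, 0, -1.32],
    [0, 0, -1.44],
    [0, 0, -1.571],
    [0, 0, -1.571],
    [0, 0, -1.571],
    [0, 0, -1.571]
  ],
  "grip": 0.5
}}

```text
time: 22.08
ee_pos: [0.4411, 0.3398, 0.1524]
eef_rot: [1.0, -0.02, -0.0, 0.0]
ft_force: [0.9, 0.1, 0.5]
width: 0.0437
grip_force: 0.0
```

```bash
python3 - <<'E'
from h import *
st()
a=pic('top','top6');print(spot('carrier_red_grip','top'),spot('clip_red_bar','top'))
b=r.camera('scene');print(spot('carrier_red_grip','scene'),spot('clip_red_bar','scene'))
p=cv2.resize(a[190:290,120:320,::-1],None,fx=3.9,fy=3.9,interpolation=cv2.INTER_CUBIC)[:290]
p2=cv2.resize(b[120:220,150:310,::-1],None,fx=3,fy=3,interpolation=cv2.INTER_CUBIC)
o=np.zeros((595,780,3),np.uint8);o[:290,:]=p;o[290:590,:480]=p2;cv2.imwrite('pics/c6.png',o)
E
```

```text
t 22.08 tcp [0.4411 0.3398 0.1524] ytool -92.3 ztool [-0.    -0.001 -1.   ] F [0.9 0.1 0.5] w 0.0437 g 0.0
[(0.77, [0.4403, 0.2228, 0.0889])] []
[(0.88, [0.4367, 0.2277, 0.0857]), (0.72, [0.4459, 0.3467, 0.129])] [(0.57, [0.4457, 0.3476, 0.1317])]
```

View pics/c6.png

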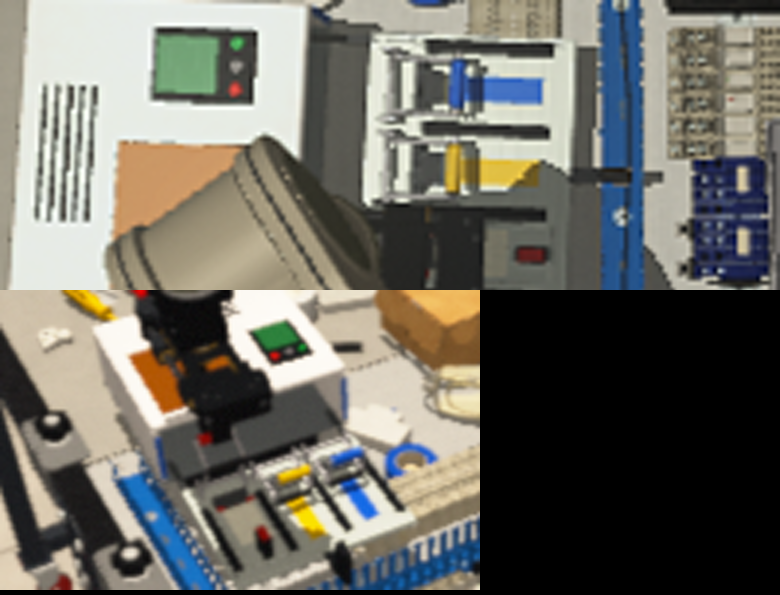

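Emit:
{"method": "arm_command", "body": {
  "xyz": [
    [0.001, 0.004, -0.01],
    [0.001, 0.004, -0.022],
    [0.001, 0.004, -0.031],
    [0.001, 0.004, -0.034],
    [0.001, 0.004, -0.034]
  ],
  "rot": [
    [0, 0, 0],
    [0, 0, 0],
    [0, 0, 0],
    [0, 0, 0],
    [0, 0, 0]
  ]
}}

```text
time: 22.8
ee_pos: [0.4414, 0.3436, 0.1169]
eef_rot: [1.0, -0.022, -0.001, 0.001]
ft_force: [-0.4, -0.8, 1.2]
width: 0.0437
grip_force: 0.0
```

Emit:
{"method": "arm_command", "body": {
  "xyz": [
    [0, 0, 0],
    [0, 0, 0],
    [0, 0, 0],
    [0, 0, 0],
    [0, 0, 0],
    [0, 0, 0]
  ],
  "rot": [
    [0, 0, 0],
    [0, 0, 0],
    [0, 0, 0],
    [0, 0, 0],
    [0, 0, 0],
    [0, 0, 0]
  ],
  "grip": 0,
  "squeeze": 15
}}

```text
time: 23.3
ee_pos: [0.4422, 0.3441, 0.1186]
eef_rot: [1.0, -0.022, 0.0, 0.0]
ft_force: [0.6, 0.2, 0.1]
width: 0.0115
grip_force: 12.9
```

Emit:
{"method": "arm_command", "body": {
  "xyz": [
    [-0.0003, -0.0054, 0.0001],
    [-0.0006, -0.0138, -0.0006],
    [-0.001, -0.0221, -0.0025],
    [-0.0013, -0.0301, -0.0055],
    [-0.0017, -0.0375, -0.0096],
    [-0.002, -0.0444, -0.0147],
    [-0.0021, -0.0474, -0.0177],
    [-0.0022, -0.0504, -0.0207],
    [-0.0024, -0.053, -0.0241],
    [-0.0025, -0.0555, -0.0275],
    [-0.0025, -0.0566, -0.0292],
    [-0.0025, -0.0566, -0.0292],
    [-0.0025, -0.0566, -0.0292]
  ],
  "rot": [
    [0, 0, 0],
    [0, 0, 0],
    [0, 0, 0],
    [0, 0, 0],
    [0, 0, 0],
    [0, 0, 0],
    [0, 0, 0],
    [0, 0, 0],
    [0, 0, 0],
    [0, 0, 0],
    [0, 0, 0],
    [0, 0, 0],
    [0, 0, 0]
  ]
}}

```text
time: 24.38
ee_pos: [0.4397, 0.2876, 0.0893]
eef_rot: [1.0, -0.022, 0.0, 0.0]
ft_force: [1.9, 0.1, -1.7]
width: 0.0116
grip_force: 15.0
```

Emit:
{"method": "arm_command", "body": {
  "xyz": [
    [0, 0, -0.001],
    [0, 0, -0.001]
  ],
  "rot": [
    [0, 0, 0],
    [0, 0, 0]
  ]
}}

```text
time: 24.55
ee_pos: [0.4397, 0.2876, 0.089]
eef_rot: [1.0, -0.022, -0.0, -0.0]
ft_force: [-0.9, -2.7, 8.1]
width: 0.0113
grip_force: 15.0
```

Emit:
{"method": "arm_command", "body": {
  "xyz": [
    [0, 0, 0],
    [0, 0, 0],
    [0, 0, 0],
    [0, 0, 0.01],
    [0, 0, 0.03],
    [0, 0, 0.06],
    [0, 0, 0.09],
    [0, -0.02, 0.11],
    [0, -0.06, 0.11],
    [0, -0.1, 0.11],
    [0, -0.14, 0.11],
    [0, -0.16, 0.11],
    [0, -0.16, 0.11]
  ],
  "rot": [
    [0, 0, 0],
    [0, 0, 0],
    [0, 0, 0],
    [0, 0, 0],
    [0, 0, 0],
    [0, 0, 0],
    [0, 0, 0],
    [0, 0, 0],
    [0, 0, 0],
    [0, 0, 0],
    [0, 0, 0],
    [0, 0, 0],
    [0, 0, 0]
  ],
  "grip": 0.4
}}

```text
time: 25.63
ee_pos: [0.4399, 0.1227, 0.1991]
eef_rot: [1.0, -0.026, -0.0, -0.001]
ft_force: [0.9, 0.9, -0.6]
width: 0.0347
grip_force: 0.0
```

```bash
python3 - <<'E'
from h import *
st()
carriers('top7')
A=cv2.imread('pics/top2.png',0)
Bc=cv2.imread('pics/top7.png'); 
for nm in('top2','top4','top7'):
    B=cv2.imread(f'pics/{nm}.png').astype(int); b,g,rr=B[...,0],B[...,1],B[...,2]
    c=np.arange(560);w_=np.arange(420)[:,None]; q=(c>215)&(c<265)&(w_>195)&(w_<225)
    v,u=np.nonzero((b>130)&(rr<90)&q); print(nm,'blue lane px',len(u),u.mean().round(2),v.mean().round(2),u.min(),u.max())
print(spot('clip_red_bar','top'),spot('clip_red_bar','scene'),spot('seat_blue','top'),spot('seat_blue','scene'),spot('tray_grip','scene'),spot('tray_grip','top'),spot('seat_yellow','top'),spot('clip_blue_bar','top'),spot('clip_blue_bar','scene'))
a=Bc; b=r.camera('scene')[:,:,::-1]
p=cv2.resize(a[190:280,160:300],None,fx=4,fy=4,interpolation=cv2.INTER_CUBIC)
cv2.imwrite('pics/c7.png',np.hstack([p,cv2.resize(b[140:220,170:220+0],None,fx=4.5,fy=4.5,interpolation=cv2.INTER_CUBIC)]))
E
```

```text
t 25.63 tcp [0.4399 0.1227 0.1991] ytool -92.9 ztool [-0.     0.001 -1.   ] F [ 0.9  0.9 -0.6] w 0.0347 g 0.0
blue 24 [ 0.5675 -0.0535] ifgriptop [ 0.565  -0.0487]
blue 11 [ 0.5707 -0.2434] ifgriptop [ 0.5682 -0.2342]
blue 27 [ 0.5298 -0.1899] ifgriptop [ 0.5282 -0.1819]
blue 22 [ 0.4472 -0.2087] ifgriptop [ 0.4476 -0.2003]
blue 7 [ 0.3795 -0.1708] ifgriptop [ 0.3815 -0.1633]
blue 39 [ 0.3729 -0.0638] ifgriptop [ 0.3751 -0.0588]
top [('red', [(0.74, [0.4385, 0.2244, 0.0878]), (0.4, [0.4985, 0.1604, 0.0857])]), ('blue', [(0.94, [0.447, -0.201, 0.0863])])]
scene [('red', [(0.48, [0.4383, 0.2255, 0.0864])]), ('blue', [(0.7, [0.4467, -0.1986, 0.0914])])]
top2 blue lane px 78 242.97 211.82 236 252
top4 blue lane px 129 247.88 212.12 236 259
top7 blue lane px 130 246.6 212.16 235 258
[(0.5, [0.4415, 0.2921, 0.1078]), (0.35, [0.5032, 0.279, 0.0986])] [(0.5, [0.443, 0.2871, 0.1035])] [(0.64, [0.5658, 0.2215, 0.088])] [(0.94, [0.5686, 0.2212, 0.0876]), (0.37, [0.5727, 0.2798, 0.0976])] [(0.56, [0.4412, 0.2296, 0.0852]), (0.55, [0.5005, 0.1623, 0.087])] [(0.95, [0.5019, 0.1589, 0.0847])] [] [(0.6, [0.5737, 0.2768, 0.1048])] [(0.58, [0.5707, 0.2791, 0.0982])]
```

View pics/c7.png

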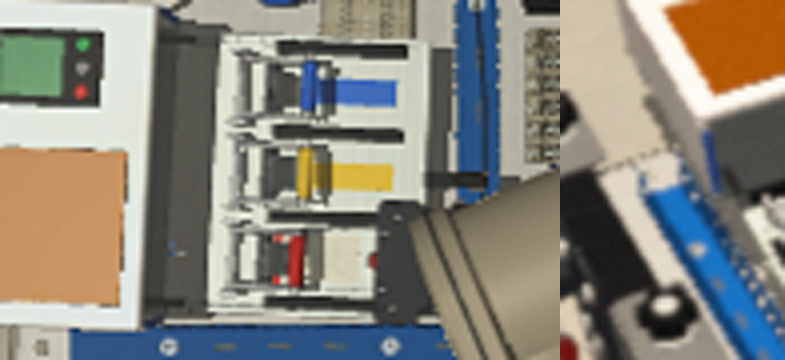

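Emit:
{"method": "arm_command", "body": {
  "xyz": [
    [0.005, 0.003, 0],
    [0.01, 0.006, 0],
    [0.015, 0.009, 0],
    [0.02, 0.012, 0],
    [0.025, 0.015, 0],
    [0.03, 0.018, 0],
    [0.035, 0.021, 0],
    [0.04, 0.024, 0],
    [0.045, 0.027, 0],
    [0.05, 0.03, 0],
    [0.055, 0.033, 0],
    [0.0605, 0.0355, -0.02],
    [0.0605, 0.0355, -0.04],
    [0.0605, 0.0355, -0.065],
    [0.0605, 0.0355, -0.09],
    [0.0605, 0.0355, -0.11],
    [0.0605, 0.0355, -0.125],
    [0.0605, 0.0355, -0.13],
    [0.0605, 0.0355, -0.13]
  ],
  "rot": [
    [0, 0, 0.12],
    [0, 0, 0.24],
    [0, 0, 0.36],
    [0, 0, 0.48],
    [0, 0, 0.6],
    [0, 0, 0.72],
    [0, 0, 0.84],
    [0, 0, 0.96],
    [0, 0, 1.08],
    [0, 0, 1.2],
    [0, 0, 1.32],
    [0, 0, 1.44],
    [0, 0, 1.571],
    [0, 0, 1.571],
    [0, 0, 1.571],
    [0, 0, 1.571],
    [0, 0, 1.571],
    [0, 0, 1.571],
    [0, 0, 1.571]
  ],
  "grip": 0.5
}}

```text
time: 28.02
ee_pos: [0.4994, 0.1628, 0.0673]
eef_rot: [0.722, 0.691, -0.001, -0.0]
ft_force: [-0.5, -0.0, 0.2]
width: 0.0435
grip_force: 0.0
```

Emit:
{"method": "arm_command", "body": {
  "xyz": [
    [0, 0, 0],
    [0, 0, 0],
    [0, 0, 0],
    [0, 0, 0],
    [0, 0, 0],
    [0, 0, 0]
  ],
  "rot": [
    [0, 0, 0],
    [0, 0, 0],
    [0, 0, 0],
    [0, 0, 0],
    [0, 0, 0],
    [0, 0, 0]
  ],
  "grip": 0,
  "squeeze": 40
}}

```text
time: 28.52
ee_pos: [0.4999, 0.1633, 0.0685]
eef_rot: [0.722, 0.691, 0.0, -0.0]
ft_force: [-4.5, -0.8, 18.2]
width: 0.0119
grip_force: 40.6
```

Emit:
{"method": "arm_command", "body": {
  "xyz": [
    [0, -0.003, 0],
    [0, -0.006, 0],
    [-0.0003, -0.009, 0],
    [-0.0003, -0.012, 0],
    [-0.0003, -0.015, 0],
    [-0.0003, -0.015, 0]
  ],
  "rot": [
    [0, 0, 0],
    [0, 0, 0],
    [0, 0, 0],
    [0, 0, 0],
    [0, 0, 0],
    [0, 0, 0]
  ]
}}

```text
time: 29.02
ee_pos: [0.4998, 0.159, 0.0687]
eef_rot: [0.72, 0.694, 0.005, -0.003]
ft_force: [5.5, 37.2, -15.1]
width: 0.0117
grip_force: 40.0
```

Emit:
{"method": "arm_command", "body": {
  "xyz": [
    [0, 0.005, 0],
    [0, 0.0095, 0],
    [0, 0.0095, 0],
    [0, 0.0095, 0]
  ],
  "rot": [
    [0, 0, 0],
    [0, 0, 0],
    [0, 0, 0],
    [0, 0, 0]
  ]
}}

```text
time: 29.35
ee_pos: [0.4998, 0.1591, 0.0687]
eef_rot: [0.722, 0.692, 0.001, -0.001]
ft_force: [-2.8, 6.4, 2.7]
width: 0.0113
grip_force: 40.0
```

Emit:
{"method": "arm_command", "body": {
  "xyz": [
    [0, 0, 0],
    [0, 0, 0],
    [0, 0, 0],
    [0, 0, 0],
    [0, 0, 0.02],
    [0, 0, 0.05],
    [0, 0, 0.09],
    [0, 0, 0.11],
    [0, 0, 0.11]
  ],
  "rot": [
    [0, 0, 0],
    [0, 0, 0],
    [0, 0, 0],
    [0, 0, 0],
    [0, 0, 0],
    [0, 0, 0],
    [0, 0, 0],
    [0, 0, 0],
    [0, 0, 0]
  ],
  "grip": 0.5
}}

```text
time: 30.1
ee_pos: [0.5022, 0.1579, 0.1829]
eef_rot: [0.723, 0.691, 0.003, 0.001]
ft_force: [-0.5, 0.9, -0.4]
width: 0.0432
grip_force: 0.0
```

Emit:
{"method": "arm_command", "body": {
  "xyz": [
    [0.01, 0.012, 0.01],
    [0.02, 0.025, 0.01],
    [0.03, 0.038, 0.01],
    [0.04, 0.05, 0.01],
    [0.05, 0.063, 0.01],
    [0.06, 0.075, 0.01],
    [0.0695, 0.09, 0.01],
    [0.0695, 0.105, 0.01],
    [0.0695, 0.117, 0.01],
    [0.0695, 0.117, 0],
    [0.0695, 0.117, -0.01],
    [0.0695, 0.117, -0.02],
    [0.0695, 0.117, -0.03],
    [0.0695, 0.117, -0.04],
    [0.0695, 0.117, -0.04],
    [0.0695, 0.117, -0.04]
  ],
  "rot": [
    [0, 0, -0.12],
    [0, 0, -0.24],
    [0, 0, -0.36],
    [0, 0, -0.48],
    [0, 0, -0.6],
    [0, 0, -0.72],
    [0, 0, -0.84],
    [0, 0, -0.96],
    [0, 0, -1.08],
    [0, 0, -1.2],
    [0, 0, -1.32],
    [0, 0, -1.44],
    [0, 0, -1.571],
    [0, 0, -1.571],
    [0, 0, -1.571],
    [0, 0, -1.571]
  ]
}}

```text
time: 31.43
ee_pos: [0.569, 0.2743, 0.1377]
eef_rot: [1.0, -0.02, -0.0, 0.001]
ft_force: [0.0, -0.5, 0.1]
width: 0.0433
grip_force: 0.0
```

```bash
python3 - <<'E'
from h import *
st()
r.camera('scene');r.camera('top')
print(spot('clip_blue_bar','scene'),spot('seat_blue','scene'),spot('carrier_red_grip','scene'),spot('tray_grip','top'))
E
```

```text
t 31.43 tcp [0.569  0.2743 0.1377] ytool -92.3 ztool [-0.001 -0.001 -1.   ] F [ 0.  -0.5  0.1] w 0.0433 g 0.0
[(0.61, [0.5697, 0.2723, 0.0976]), (0.38, [0.5005, 0.2199, 0.0907])] [(0.87, [0.5657, 0.2186, 0.0877])] [(0.7, [0.4335, 0.2213, 0.088])] [(0.66, [0.5, 0.1562, 0.0851])]
```

Emit:
{"method": "arm_command", "body": {
  "xyz": [
    [0, 0, -0.02],
    [0, 0, -0.035],
    [0, 0, -0.047],
    [0, 0, -0.055],
    [0, 0, -0.055],
    [0, 0, -0.055]
  ],
  "rot": [
    [0, 0, 0],
    [0, 0, 0],
    [0, 0, 0],
    [0, 0, 0],
    [0, 0, 0],
    [0, 0, 0]
  ]
}}

```text
time: 32.23
ee_pos: [0.5694, 0.2745, 0.0834]
eef_rot: [1.0, -0.022, 0.0, 0.0]
ft_force: [0.1, -0.2, 0.8]
width: 0.0436
grip_force: 0.0
```

Emit:
{"method": "arm_command", "body": {
  "xyz": [
    [0, 0, 0],
    [0, 0, 0],
    [0, 0, 0],
    [0, 0, 0],
    [0, 0, 0],
    [0, 0, 0]
  ],
  "rot": [
    [0, 0, 0],
    [0, 0, 0],
    [0, 0, 0],
    [0, 0, 0],
    [0, 0, 0],
    [0, 0, 0]
  ],
  "grip": 0,
  "squeeze": 15
}}

```text
time: 32.73
ee_pos: [0.5693, 0.2753, 0.0835]
eef_rot: [1.0, -0.022, 0.0, -0.001]
ft_force: [1.7, 13.8, -1.2]
width: 0.0113
grip_force: 11.3
```

Emit:
{"method": "arm_command", "body": {
  "xyz": [
    [0.0001, 0.002, 0.0037],
    [0.0002, 0.0042, 0.0074],
    [0.0003, 0.0067, 0.0108],
    [0.0004, 0.0093, 0.0142],
    [0.0006, 0.0123, 0.0172],
    [0.0007, 0.0153, 0.0202],
    [0.001, 0.0222, 0.0253],
    [0.0013, 0.0296, 0.0294],
    [0.0017, 0.0376, 0.0324],
    [0.002, 0.0459, 0.0343],
    [0.0024, 0.0543, 0.035],
    [0.0027, 0.0597, 0.0349],
    [0.0027, 0.0597, 0.0349],
    [0.0027, 0.0597, 0.0349]
  ],
  "rot": [
    [0, 0, 0],
    [0, 0, 0],
    [0, 0, 0],
    [0, 0, 0],
    [0, 0, 0],
    [0, 0, 0],
    [0, 0, 0],
    [0, 0, 0],
    [0, 0, 0],
    [0, 0, 0],
    [0, 0, 0],
    [0, 0, 0],
    [0, 0, 0],
    [0, 0, 0]
  ]
}}

```text
time: 33.9
ee_pos: [0.5719, 0.3345, 0.1183]
eef_rot: [1.0, -0.022, -0.0, 0.0]
ft_force: [-0.5, 0.5, -2.5]
width: 0.0112
grip_force: 15.0
```

Emit:
{"method": "arm_command", "body": {
  "xyz": [
    [0, 0, 0],
    [0, 0, 0],
    [0, 0, 0],
    [0, 0, 0.01],
    [0, 0, 0.03],
    [0, 0, 0.06],
    [0, 0, 0.09],
    [0, -0.03, 0.1],
    [-0.01, -0.065, 0.1],
    [-0.02, -0.1, 0.1],
    [-0.03, -0.135, 0.1],
    [-0.04, -0.17, 0.1],
    [-0.05, -0.205, 0.1],
    [-0.06, -0.24, 0.1],
    [-0.07, -0.275, 0.1],
    [-0.08, -0.31, 0.1],
    [-0.09, -0.345, 0.1],
    [-0.1, -0.38, 0.1],
    [-0.11, -0.415, 0.1],
    [-0.11, -0.415, 0.1]
  ],
  "rot": [
    [0, 0, 0],
    [0, 0, 0],
    [0, 0, 0],
    [0, 0, 0],
    [0, 0, 0],
    [0, 0, 0],
    [0, 0, 0],
    [0, 0, 0],
    [0, 0, 0],
    [0, 0, 0],
    [0, 0, 0],
    [0, 0, 0.05],
    [0, 0, 0.1],
    [0, 0, 0.154],
    [0, 0, 0.154],
    [0, 0, 0.154],
    [0, 0, 0.154],
    [0, 0, 0.154],
    [0, 0, 0.154],
    [0, 0, 0.154]
  ],
  "grip": 0.5
}}

```text
time: 35.57
ee_pos: [0.4602, -0.0881, 0.2186]
eef_rot: [0.999, 0.05, 0.0, -0.001]
ft_force: [-0.0, -0.1, -0.6]
width: 0.0437
grip_force: 0.0
```

```bash
python3 - <<'E'
from h import *
st();carriers('top8')
print(spot('clip_blue_bar','top'),spot('clip_blue_bar','scene'),spot('seat_blue','top'),spot('seat_blue','scene'),spot('tray_grip','top'),spot('tray_grip','scene'))
cv2.imwrite('pics/c8.png',cv2.resize(cv2.imread('pics/top8.png')[190:280,150:430],None,fx=2.8,fy=2.8,interpolation=cv2.INTER_CUBIC))
E
```

```text
t 35.57 tcp [ 0.4602 -0.0881  0.2186] ytool -84.3 ztool [ 0.     0.003 -1.   ] F [-0.  -0.1 -0.6] w 0.0437 g 0.0
blue 38 [ 0.5688 -0.0528] ifgriptop [ 0.5663 -0.0481]
blue 21 [ 0.5709 -0.2436] ifgriptop [ 0.5684 -0.2344]
blue 14 [ 0.5641 -0.0374] ifgriptop [ 0.5618 -0.033 ]
blue 227 [ 0.3701 -0.0655] ifgriptop [ 0.3723 -0.0605]
top [('red', [(0.91, [0.4399, 0.2201, 0.0876])]), ('blue', [(0.62, [0.5016, 0.1575, 0.0834]), (0.37, [0.5652, 0.2188, 0.0874])])]
scene [('red', [(0.76, [0.4347, 0.2201, 0.087])]), ('blue', [(0.97, [0.4452, -0.1958, 0.0867])])]
[(0.69, [0.5734, 0.3308, 0.1361]), (0.36, [0.4396, 0.2269, 0.0862])] [(0.62, [0.5725, 0.3327, 0.134])] [(0.81, [0.5654, 0.2173, 0.0907])] [(0.88, [0.5668, 0.2165, 0.0886]), (0.31, [0.5048, 0.2818, 0.0962])] [(0.84, [0.5005, 0.1532, 0.0826]), (0.75, [0.4394, 0.2864, 0.1074])] [(0.93, [0.499, 0.1548, 0.0919])]
```

View pics/c8.png

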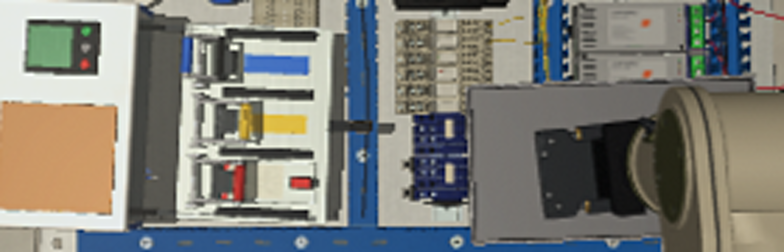

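Emit:
{"method": "arm_command", "body": {
  "xyz": [
    [-0.005, -0.035, -0.01],
    [-0.01, -0.07, -0.03],
    [-0.016, -0.1, -0.06],
    [-0.016, -0.1175, -0.09],
    [-0.016, -0.1175, -0.098],
    [-0.016, -0.1175, -0.098],
    [-0.016, -0.1175, -0.098],
    [-0.016, -0.1175, -0.098]
  ],
  "rot": [
    [0, 0, 0],
    [0, 0, 0],
    [0, 0, 0],
    [0, 0, 0],
    [0, 0, 0],
    [0, 0, 0],
    [0, 0, 0],
    [0, 0, 0]
  ]
}}

```text
time: 36.83
ee_pos: [0.4466, -0.1978, 0.1212]
eef_rot: [0.998, 0.055, 0.0, 0.0]
ft_force: [0.7, -0.4, -1.1]
width: 0.0431
grip_force: 0.0
```

```bash
python3 - <<'E'
from h import *
st();r.camera('scene');print(spot('carrier_blue_grip','scene'))
E
```

```text
t 36.83 tcp [ 0.4466 -0.1978  0.1212] ytool -83.7 ztool [ 0.001 -0.    -1.   ] F [ 0.7 -0.4 -1.1] w 0.0431 g 0.0
[(0.49, [0.4476, -0.2003, 0.0888])]
```

Emit:
{"method": "arm_command", "body": {
  "xyz": [
    [0, 0, -0.02],
    [0, 0, -0.035],
    [0, 0, -0.047],
    [0, 0, -0.053],
    [0, 0, -0.053],
    [0, 0, -0.053]
  ],
  "rot": [
    [0, 0, 0],
    [0, 0, 0],
    [0, 0, 0],
    [0, 0, 0],
    [0, 0, 0],
    [0, 0, 0]
  ]
}}

```text
time: 37.43
ee_pos: [0.4467, -0.1977, 0.0681]
eef_rot: [0.998, 0.055, 0.001, -0.0]
ft_force: [-0.4, -0.1, 0.2]
width: 0.0435
grip_force: 0.0
```

Emit:
{"method": "arm_command", "body": {
  "xyz": [
    [0, 0, 0],
    [0, 0, 0],
    [0, 0, 0],
    [0, 0, 0],
    [0, 0, 0],
    [0, 0, 0],
    [0, 0, 0],
    [0, 0, 0]
  ],
  "rot": [
    [0, 0, 0],
    [0, 0, 0],
    [0, 0, 0],
    [0, 0, 0],
    [0, 0, 0],
    [0, 0, 0],
    [0, 0, 0],
    [0, 0, 0]
  ],
  "grip": 0,
  "squeeze": 40
}}

```text
time: 38.1
ee_pos: [0.446, -0.1983, 0.0673]
eef_rot: [0.998, 0.055, 0.0, 0.0]
ft_force: [-0.5, 1.0, 2.7]
width: 0.0118
grip_force: 40.0
```

Emit:
{"method": "arm_command", "body": {
  "xyz": [
    [0, 0, 0.01],
    [0, 0, 0.03],
    [0, 0, 0.06],
    [0, 0.01, 0.09],
    [0.006, 0.03, 0.1],
    [0.012, 0.055, 0.1],
    [0.02, 0.08, 0.1],
    [0.028, 0.108, 0.1],
    [0.036, 0.136, 0.1],
    [0.045, 0.164, 0.1],
    [0.055, 0.192, 0.1],
    [0.065, 0.22, 0.1],
    [0.075, 0.248, 0.1],
    [0.085, 0.276, 0.1],
    [0.095, 0.304, 0.1],
    [0.105, 0.332, 0.1],
    [0.113, 0.358, 0.1],
    [0.118, 0.378, 0.1],
    [0.1196, 0.39, 0.1],
    [0.1196, 0.394, 0.1]
  ],
  "rot": [
    [0, 0, 0],
    [0, 0, 0],
    [0, 0, 0.03],
    [0, 0, 0.1],
    [0, 0, 0.2],
    [0, 0, 0.3],
    [0, 0, 0.4],
    [0, 0, 0.5],
    [0, 0, 0.6],
    [0, 0, 0.7],
    [0, 0, 0.8],
    [0, 0, 0.9],
    [0, 0, 1.0],
    [0, 0, 1.1],
    [0, 0, 1.2],
    [0, 0, 1.3],
    [0, 0, 1.38],
    [0, 0, 1.416],
    [0, 0, 1.416],
    [0, 0, 1.416]
  ]
}}

```text
time: 39.77
ee_pos: [0.5655, 0.1978, 0.1673]
eef_rot: [0.723, 0.691, -0.0, 0.0]
ft_force: [-0.6, 0.3, -0.4]
width: 0.0116
grip_force: 40.0
```

Emit:
{"method": "arm_command", "body": {
  "xyz": [
    [0, 0, -0.01],
    [0, 0, -0.02],
    [0, 0, -0.02],
    [0, 0, -0.02]
  ],
  "rot": [
    [0, 0, 0],
    [0, 0, 0],
    [0, 0, 0],
    [0, 0, 0]
  ]
}}

```text
time: 40.1
ee_pos: [0.565, 0.1942, 0.1464]
eef_rot: [0.724, 0.69, -0.001, -0.0]
ft_force: [-0.7, 0.1, -0.8]
width: 0.0118
grip_force: 40.0
```

```bash
python3 - <<'E'
from h import *
st();r.camera('scene');r.camera('top');print(spot('carrier_blue_grip','scene'),spot('seat_blue','top'),spot('clip_blue_bar','scene'))
b=r.camera('scene')
cv2.imwrite('pics/c9.png',cv2.resize(b[120:240,150:310,::-1],None,fx=4,fy=4,interpolation=cv2.INTER_CUBIC))
E
```

```text
t 40.1 tcp [0.565  0.1942 0.1464] ytool -2.7 ztool [-0.001 -0.001 -1.   ] F [-0.7  0.1 -0.8] w 0.0118 g 40.0
[(0.67, [0.5645, 0.1978, 0.1688])] [] []
```

View pics/c9.png

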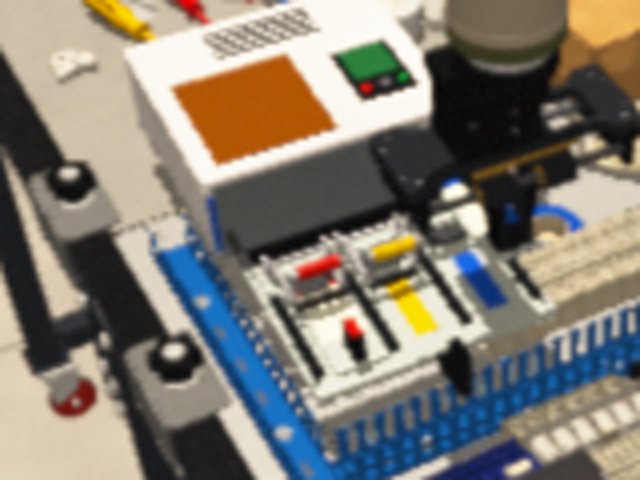

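Emit:
{"method": "arm_command", "body": {
  "xyz": [
    [0, 0.001, -0.02],
    [0, 0.002, -0.04],
    [0, 0.002, -0.058],
    [0, 0.002, -0.07],
    [0, 0.002, -0.076],
    [0, 0.002, -0.079],
    [0, 0.002, -0.079],
    [0, 0.002, -0.079]
  ],
  "rot": [
    [0, 0, 0],
    [0, 0, 0],
    [0, 0, 0],
    [0, 0, 0],
    [0, 0, 0],
    [0, 0, 0],
    [0, 0, 0],
    [0, 0, 0]
  ]
}}

```text
time: 41.07
ee_pos: [0.5661, 0.1979, 0.069]
eef_rot: [0.723, 0.691, 0.001, 0.0]
ft_force: [0.4, -0.1, -0.5]
width: 0.0116
grip_force: 40.0
```

Emit:
{"method": "arm_command", "body": {
  "xyz": [
    [0.0001, 0.003, 0],
    [0.0003, 0.007, 0],
    [0.0005, 0.011, 0],
    [0.0007, 0.015, 0],
    [0.0007, 0.0165, 0],
    [0.0007, 0.0165, 0]
  ],
  "rot": [
    [0, 0, 0],
    [0, 0, 0],
    [0, 0, 0],
    [0, 0, 0],
    [0, 0, 0],
    [0, 0, 0]
  ]
}}

```text
time: 41.57
ee_pos: [0.5663, 0.2149, 0.0682]
eef_rot: [0.723, 0.691, 0.0, 0.0]
ft_force: [-0.1, -1.0, -1.2]
width: 0.0117
grip_force: 40.0
```

Now creep to contact, in small steps.

Emit:
{"method": "arm_command", "body": {
  "xyz": [
    [0, 0.001, -0.0005],
    [0, 0.002, -0.0005],
    [0, 0.002, -0.0005]
  ],
  "rot": [
    [0, 0, 0],
    [0, 0, 0],
    [0, 0, 0]
  ]
}}

```text
time: 41.82
ee_pos: [0.5664, 0.2153, 0.0677]
eef_rot: [0.723, 0.691, -0.0, 0.0]
ft_force: [-0.6, -4.0, 0.6]
width: 0.0119
grip_force: 40.0
```

Emit:
{"method": "arm_command", "body": {
  "xyz": [
    [0, 0.001, 0],
    [0, 0.002, 0],
    [0, 0.002, 0]
  ],
  "rot": [
    [0, 0, 0],
    [0, 0, 0],
    [0, 0, 0]
  ]
}}

```text
time: 42.07
ee_pos: [0.5665, 0.2154, 0.0677]
eef_rot: [0.724, 0.69, -0.001, 0.001]
ft_force: [-1.7, -10.8, 2.9]
width: 0.0116
grip_force: 40.0
```

Emit:
{"method": "arm_command", "body": {
  "xyz": [
    [0, -0.0015, 0],
    [0, -0.003, 0],
    [0, -0.003, 0]
  ],
  "rot": [
    [0, 0, 0],
    [0, 0, 0],
    [0, 0, 0]
  ]
}}

```text
time: 42.32
ee_pos: [0.5663, 0.2154, 0.0677]
eef_rot: [0.723, 0.691, 0.0, -0.0]
ft_force: [-0.5, -2.0, -0.3]
width: 0.0118
grip_force: 40.0
```

Emit:
{"method": "arm_command", "body": {
  "xyz": [
    [0, 0, 0],
    [0, 0, 0],
    [0, 0, 0],
    [0, 0, 0],
    [0, 0, 0.015],
    [0, 0, 0.04],
    [0, 0, 0.08],
    [0, 0, 0.11],
    [0, 0, 0.12],
    [0, 0, 0.12]
  ],
  "rot": [
    [0, 0, 0],
    [0, 0, 0],
    [0, 0, 0],
    [0, 0, 0],
    [0, 0, 0],
    [0, 0, 0],
    [0, 0, 0],
    [0, 0, 0],
    [0, 0, 0],
    [0, 0, 0]
  ],
  "grip": 0.4
}}

```text
time: 43.15
ee_pos: [0.5677, 0.216, 0.1907]
eef_rot: [0.723, 0.691, 0.003, 0.0]
ft_force: [-0.0, 0.4, -0.5]
width: 0.0352
grip_force: 0.0
```

Emit:
{"method": "arm_command", "body": {
  "xyz": [
    [0, 0.01, 0.01],
    [0, 0.02, 0.01],
    [0, 0.03, 0.01],
    [0, 0.04, 0.01],
    [0.001, 0.05, 0.01],
    [0.002, 0.06, 0.01],
    [0.003, 0.07, 0.01],
    [0.004, 0.08, 0.01],
    [0.005, 0.09, 0.01],
    [0.0055, 0.1, 0.01],
    [0.0055, 0.11, 0],
    [0.0055, 0.119, -0.01],
    [0.0055, 0.119, -0.02],
    [0.0055, 0.119, -0.035],
    [0.0055, 0.119, -0.035],
    [0.0055, 0.119, -0.035]
  ],
  "rot": [
    [0, 0, -0.12],
    [0, 0, -0.24],
    [0, 0, -0.36],
    [0, 0, -0.48],
    [0, 0, -0.6],
    [0, 0, -0.72],
    [0, 0, -0.84],
    [0, 0, -0.96],
    [0, 0, -1.08],
    [0, 0, -1.2],
    [0, 0, -1.32],
    [0, 0, -1.44],
    [0, 0, -1.571],
    [0, 0, -1.571],
    [0, 0, -1.571],
    [0, 0, -1.571]
  ],
  "grip": 0.5
}}

```text
time: 44.48
ee_pos: [0.5712, 0.3336, 0.1512]
eef_rot: [1.0, -0.021, -0.001, 0.001]
ft_force: [-0.2, -0.2, 0.9]
width: 0.0435
grip_force: 0.0
```

```bash
python3 - <<'E'
from h import *
st();r.camera('scene');r.camera('top');print([(l,spot(l,c)) for c in('scene','top') for l in('carrier_blue_grip','carrier_red_grip','clip_blue_bar','clip_red_bar','tray_grip')])
E
```

```text
t 44.48 tcp [0.5712 0.3336 0.1512] ytool -92.4 ztool [-0.002 -0.002 -1.   ] F [-0.2 -0.2  0.9] w 0.0435 g 0.0
[('carrier_blue_grip', [(0.82, [0.5653, 0.2179, 0.0892])]), ('carrier_red_grip', [(0.65, [0.4344, 0.2245, 0.0858]), (0.58, [0.5029, 0.1562, 0.0861])]), ('clip_blue_bar', [(0.55, [0.5732, 0.3324, 0.1328])]), ('clip_red_bar', [(0.48, [0.4432, 0.2901, 0.1032])]), ('tray_grip', [(0.66, [0.5006, 0.1553, 0.0882]), (0.61, [0.4383, 0.2224, 0.083])]), ('carrier_blue_grip', [(0.72, [0.5689, 0.2148, 0.0899])]), ('carrier_red_grip', [(0.69, [0.4416, 0.2177, 0.0891]), (0.69, [0.504, 0.2762, 0.0974])]), ('clip_blue_bar', [(0.47, [0.4385, 0.2286, 0.0841])]), ('clip_red_bar', [(0.4, [0.4442, 0.2853, 0.1078]), (0.26, [0.5001, 0.2749, 0.0997])]), ('tray_grip', [(0.97, [0.5019, 0.1576, 0.082]), (0.7, [0.4407, 0.2228, 0.0889])])]
```

Emit:
{"method": "arm_command", "body": {
  "xyz": [
    [0, 0, -0.01],
    [0, 0, -0.022],
    [0, 0, -0.031],
    [0, 0, -0.034],
    [0, 0, -0.034]
  ],
  "rot": [
    [0, 0, 0],
    [0, 0, 0],
    [0, 0, 0],
    [0, 0, 0],
    [0, 0, 0]
  ]
}}

```text
time: 45.5
ee_pos: [0.571, 0.334, 0.117]
eef_rot: [1.0, -0.023, -0.001, 0.001]
ft_force: [-0.1, -0.3, 0.4]
width: 0.0434
grip_force: 0.0
```

Emit:
{"method": "arm_command", "body": {
  "xyz": [
    [0, 0, 0],
    [0, 0, 0],
    [0, 0, 0],
    [0, 0, 0],
    [0, 0, 0],
    [0, 0, 0]
  ],
  "rot": [
    [0, 0, 0],
    [0, 0, 0],
    [0, 0, 0],
    [0, 0, 0],
    [0, 0, 0],
    [0, 0, 0]
  ],
  "grip": 0,
  "squeeze": 15
}}

```text
time: 46.0
ee_pos: [0.5719, 0.3341, 0.1189]
eef_rot: [1.0, -0.023, 0.0, 0.0]
ft_force: [-0.3, -0.6, 0.7]
width: 0.0112
grip_force: 12.9
```

Emit:
{"method": "arm_command", "body": {
  "xyz": [
    [-0.0003, -0.0054, 0.0001],
    [-0.0006, -0.0138, -0.0006],
    [-0.001, -0.0221, -0.0025],
    [-0.0013, -0.0301, -0.0055],
    [-0.0017, -0.0375, -0.0096],
    [-0.002, -0.0444, -0.0147],
    [-0.0021, -0.0474, -0.0177],
    [-0.0022, -0.0504, -0.0207],
    [-0.0024, -0.053, -0.0241],
    [-0.0025, -0.0555, -0.0275],
    [-0.0025, -0.0566, -0.0292],
    [-0.0025, -0.0566, -0.0292],
    [-0.0025, -0.0566, -0.0292]
  ],
  "rot": [
    [0, 0, 0],
    [0, 0, 0],
    [0, 0, 0],
    [0, 0, 0],
    [0, 0, 0],
    [0, 0, 0],
    [0, 0, 0],
    [0, 0, 0],
    [0, 0, 0],
    [0, 0, 0],
    [0, 0, 0],
    [0, 0, 0],
    [0, 0, 0]
  ]
}}

```text
time: 47.08
ee_pos: [0.5694, 0.2783, 0.0894]
eef_rot: [1.0, -0.022, 0.0, -0.001]
ft_force: [2.3, 4.6, -2.6]
width: 0.0113
grip_force: 15.0
```

Emit:
{"method": "arm_command", "body": {
  "xyz": [
    [0, 0, -0.001],
    [0, 0, -0.002],
    [0, 0, -0.002]
  ],
  "rot": [
    [0, 0, 0],
    [0, 0, 0],
    [0, 0, 0]
  ]
}}

```text
time: 47.33
ee_pos: [0.5696, 0.2782, 0.089]
eef_rot: [1.0, -0.022, 0.0, -0.001]
ft_force: [-3.7, 3.1, 13.7]
width: 0.0114
grip_force: 15.0
```

Emit:
{"method": "arm_command", "body": {
  "xyz": [
    [0, 0, 0],
    [0, 0, 0],
    [0, 0, 0],
    [0, 0, 0.01],
    [0, 0, 0.03],
    [0, 0, 0.06],
    [0, 0, 0.09],
    [0, -0.02, 0.11],
    [0, -0.06, 0.11],
    [0, -0.1, 0.11],
    [0, -0.14, 0.11],
    [0, -0.18, 0.11],
    [0, -0.18, 0.11]
  ],
  "rot": [
    [0, 0, 0],
    [0, 0, 0],
    [0, 0, 0],
    [0, 0, 0],
    [0, 0, 0],
    [0, 0, 0],
    [0, 0, 0],
    [0, 0, 0],
    [0, 0, 0],
    [0, 0, 0],
    [0, 0, 0],
    [0, 0, 0],
    [0, 0, 0]
  ],
  "grip": 0.4
}}

```text
time: 48.42
ee_pos: [0.5688, 0.0875, 0.1988]
eef_rot: [1.0, -0.029, 0.0, 0.001]
ft_force: [-1.0, -1.1, 0.7]
width: 0.0346
grip_force: 0.0
```

```bash
python3 - <<'E'
from h import *
st();a=r.camera('top');b=r.camera('scene');print([(l,spot(l,c)) for c in('scene','top') for l in('carrier_yellow_grip','carrier_blue_grip','carrier_red_grip','clip_blue_bar','clip_red_bar','tray_grip')])
p=cv2.resize(a[190:285,165:295,::-1],None,fx=3,fy=3,interpolation=cv2.INTER_CUBIC)
q=cv2.resize(b[140:235,160:290,::-1],None,fx=3,fy=3,interpolation=cv2.INTER_CUBIC)
cv2.imwrite('pics/c10.png',np.hstack([p,q]))
E
```

```text
t 48.42 tcp [0.5688 0.0875 0.1988] ytool -93.3 ztool [ 0.001 -0.001 -1.   ] F [-1.  -1.1  0.7] w 0.0346 g 0.0
[('carrier_yellow_grip', []), ('carrier_blue_grip', [(0.51, [0.5651, 0.2174, 0.089])]), ('carrier_red_grip', [(0.73, [0.4367, 0.222, 0.0836])]), ('clip_blue_bar', [(0.58, [0.566, 0.2803, 0.1028]), (0.54, [0.4377, 0.2865, 0.1023])]), ('clip_red_bar', [(0.51, [0.4409, 0.2874, 0.1022])]), ('tray_grip', [(0.96, [0.4995, 0.1544, 0.089])]), ('carrier_yellow_grip', []), ('carrier_blue_grip', [(0.95, [0.5694, 0.2142, 0.086])]), ('carrier_red_grip', [(0.9, [0.4403, 0.2211, 0.0853]), (0.7, [0.5717, 0.2746, 0.1121])]), ('clip_blue_bar', [(0.53, [0.5727, 0.2745, 0.1106])]), ('clip_red_bar', [(0.67, [0.4448, 0.2839, 0.1076])]), ('tray_grip', [(0.55, [0.4994, 0.1538, 0.0854])])]
```

View pics/c10.png

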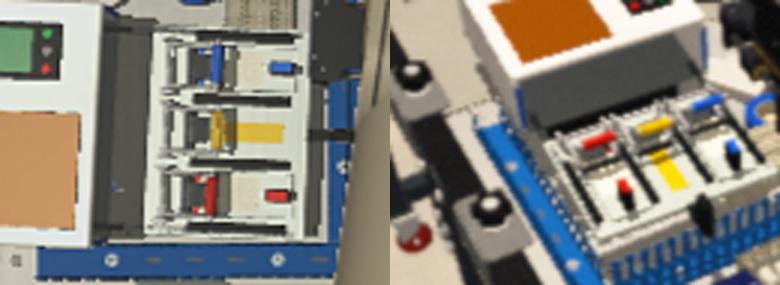

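```bash
python3 - <<'E'
from h import *
for t in range(2):
  for cam in('top','scene'):
    im=r.camera(cam).astype(float); R,G,B=im[...,0],im[...,1],im[...,2]
    for nm,wt in(('red',np.clip(R-np.maximum(G,B)-50,0,None)),('blue',np.clip(B-np.maximum(R,G)-40,0,None))):
        x0=.4405 if nm=='red' else .5668
        out=[]
        for y,z in((.218 if nm=='red' else .2155,.094),(.283 if nm=='red' else .277,.106)):
            m=r.camera_model(cam);T=np.array(m['T']);p=np.linalg.inv(T)@[x0+(.003 if z>.1 else 0),y,z,1]
            u=m['cx']+m['fx']*p[0]/-p[2]; v=m['cy']-m['fy']*p[1]/-p[2]
            n,l,s,c=cv2.connectedComponentsWithStats((wt>0).astype(np.uint8))
            k=min((k for k in range(1,n) if s[k,4]>3),key=lambda k:np.hypot(*(c[k]-[u,v])))
            vv,uu=np.nonzero(l==k);ww=wt[vv,uu]
            ce=[(uu*ww).sum()/ww.sum(),(vv*ww).sum()/ww.sum()]
            out.append(ray(cam,[ce],z)[0])
        d=out[1]-out[0];print(cam,nm,out[0].round(4),out[1].round(4),'along',round(d[:2]@[.0445,.999],4))
E
```

```text
top red [0.4413 0.2208 0.094 ] [0.4422 0.2844 0.106 ] along 0.0636
top blue [0.5677 0.2156 0.094 ] [0.5702 0.2787 0.106 ] along 0.0631
scene red [0.44   0.2218 0.094 ] [0.4431 0.2865 0.106 ] along 0.0647
scene blue [0.5661 0.2174 0.094 ] [0.5714 0.2813 0.106 ] along 0.0641
top red [0.4413 0.2208 0.094 ] [0.4422 0.2843 0.106 ] along 0.0636
top blue [0.5677 0.2156 0.094 ] [0.5703 0.2787 0.106 ] along 0.0631
scene red [0.44   0.2218 0.094 ] [0.4431 0.2865 0.106 ] along 0.0647
scene blue [0.5661 0.2174 0.094 ] [0.5714 0.2813 0.106 ] along 0.0641
```

Emit:
{"method": "arm_command", "body": {
  "xyz": [
    [-0.006, 0.005, 0],
    [-0.012, 0.01, 0],
    [-0.018, 0.015, 0],
    [-0.024, 0.02, 0],
    [-0.03, 0.025, 0],
    [-0.036, 0.03, 0],
    [-0.042, 0.035, 0],
    [-0.048, 0.04, 0],
    [-0.054, 0.045, 0],
    [-0.06, 0.05, 0],
    [-0.066, 0.055, 0],
    [-0.07, 0.059, -0.02],
    [-0.07, 0.059, -0.04],
    [-0.07, 0.059, -0.065],
    [-0.07, 0.059, -0.09],
    [-0.07, 0.059, -0.11],
    [-0.07, 0.059, -0.125],
    [-0.07, 0.059, -0.13],
    [-0.07, 0.059, -0.13]
  ],
  "rot": [
    [0, 0, 0.12],
    [0, 0, 0.24],
    [0, 0, 0.36],
    [0, 0, 0.48],
    [0, 0, 0.6],
    [0, 0, 0.72],
    [0, 0, 0.84],
    [0, 0, 0.96],
    [0, 0, 1.08],
    [0, 0, 1.2],
    [0, 0, 1.32],
    [0, 0, 1.44],
    [0, 0, 1.571],
    [0, 0, 1.571],
    [0, 0, 1.571],
    [0, 0, 1.571],
    [0, 0, 1.571],
    [0, 0, 1.571],
    [0, 0, 1.571]
  ],
  "grip": 0.5
}}

```text
time: 50.9
ee_pos: [0.4987, 0.1562, 0.0667]
eef_rot: [0.723, 0.691, -0.001, 0.0]
ft_force: [0.6, 0.2, 0.5]
width: 0.0435
grip_force: 0.0
```

Emit:
{"method": "arm_command", "body": {
  "xyz": [
    [0, 0, 0],
    [0, 0, 0],
    [0, 0, 0],
    [0, 0, 0],
    [0, 0, 0],
    [0, 0, 0]
  ],
  "rot": [
    [0, 0, 0],
    [0, 0, 0],
    [0, 0, 0],
    [0, 0, 0],
    [0, 0, 0],
    [0, 0, 0]
  ],
  "grip": 0,
  "squeeze": 40
}}

```text
time: 51.4
ee_pos: [0.4996, 0.1569, 0.0678]
eef_rot: [0.723, 0.691, 0.0, 0.0]
ft_force: [5.8, 1.0, -9.8]
width: 0.0117
grip_force: 40.6
```

Push in gently, 0.17 first, then to the stop.

Emit:
{"method": "arm_command", "body": {
  "xyz": [
    [0.0002, 0.004, 0],
    [0.0005, 0.01, 0],
    [0.0009, 0.02, 0],
    [0.0013, 0.03, 0],
    [0.0018, 0.04, 0],
    [0.0022, 0.05, 0],
    [0.0027, 0.06, 0],
    [0.0031, 0.07, 0],
    [0.0036, 0.08, 0],
    [0.004, 0.09, 0],
    [0.0045, 0.1, 0],
    [0.0049, 0.11, 0],
    [0.0054, 0.12, 0],
    [0.0058, 0.13, 0],
    [0.0062, 0.14, 0],
    [0.0067, 0.15, 0],
    [0.007, 0.158, 0],
    [0.0073, 0.164, 0],
    [0.0076, 0.17, 0],
    [0.0076, 0.17, 0]
  ],
  "rot": [
    [0, 0, 0],
    [0, 0, 0],
    [0, 0, 0],
    [0, 0, 0],
    [0, 0, 0],
    [0, 0, 0],
    [0, 0, 0],
    [0, 0, 0],
    [0, 0, 0],
    [0, 0, 0],
    [0, 0, 0],
    [0, 0, 0],
    [0, 0, 0],
    [0, 0, 0],
    [0, 0, 0],
    [0, 0, 0],
    [0, 0, 0],
    [0, 0, 0],
    [0, 0, 0],
    [0, 0, 0]
  ]
}}

```text
time: 53.07
ee_pos: [0.5069, 0.3256, 0.0678]
eef_rot: [0.723, 0.691, -0.001, 0.001]
ft_force: [-3.7, -6.1, 8.2]
width: 0.0119
grip_force: 40.0
```

Emit:
{"method": "arm_command", "body": {
  "xyz": [
    [0.0001, 0.003, 0],
    [0.0003, 0.006, 0],
    [0.0004, 0.009, 0],
    [0.0005, 0.012, 0],
    [0.0007, 0.015, 0],
    [0.0008, 0.018, 0],
    [0.0009, 0.021, 0],
    [0.0009, 0.024, 0],
    [0.0009, 0.026, 0],
    [0.0009, 0.026, 0]
  ],
  "rot": [
    [0, 0, 0],
    [0, 0, 0],
    [0, 0, 0],
    [0, 0, 0],
    [0, 0, 0],
    [0, 0, 0],
    [0, 0, 0],
    [0, 0, 0],
    [0, 0, 0],
    [0, 0, 0]
  ]
}}

```text
time: 53.9
ee_pos: [0.5078, 0.3468, 0.0678]
eef_rot: [0.724, 0.69, -0.004, 0.002]
ft_force: [-10.2, -21.6, 17.3]
width: 0.0118
grip_force: 40.0
```

Emit:
{"method": "arm_command", "body": {
  "xyz": [
    [0, 0.003, 0],
    [0, 0.003, 0],
    [0, 0.003, 0]
  ],
  "rot": [
    [0, 0, 0],
    [0, 0, 0],
    [0, 0, 0]
  ]
}}

```text
time: 54.15
ee_pos: [0.5078, 0.347, 0.0677]
eef_rot: [0.725, 0.689, -0.005, 0.002]
ft_force: [-13.1, -28.7, 23.1]
width: 0.0116
grip_force: 40.0
```

Emit:
{"method": "arm_command", "body": {
  "xyz": [
    [0, -0.004, 0],
    [0, -0.0075, 0],
    [0, -0.0075, 0]
  ],
  "rot": [
    [0, 0, 0],
    [0, 0, 0],
    [0, 0, 0]
  ]
}}

```text
time: 54.4
ee_pos: [0.5079, 0.347, 0.0678]
eef_rot: [0.723, 0.691, -0.0, 0.0]
ft_force: [-2.0, -5.9, 7.4]
width: 0.0115
grip_force: 40.0
```

Emit:
{"method": "arm_command", "body": {
  "xyz": [
    [0, 0, 0],
    [0, 0, 0],
    [0, 0, 0],
    [0, 0, 0],
    [0, 0, 0.02],
    [0, 0, 0.05],
    [0, 0, 0.09],
    [0, -0.02, 0.13],
    [0, -0.06, 0.15],
    [0, -0.1, 0.15],
    [0, -0.14, 0.15],
    [0, -0.16, 0.15],
    [0, -0.16, 0.15]
  ],
  "rot": [
    [0, 0, 0],
    [0, 0, 0],
    [0, 0, 0],
    [0, 0, 0],
    [0, 0, 0],
    [0, 0, 0],
    [0, 0, 0],
    [0, 0, 0],
    [0, 0, 0],
    [0, 0, 0],
    [0, 0, 0],
    [0, 0, 0],
    [0, 0, 0]
  ],
  "grip": 0.4
}}

```text
time: 55.48
ee_pos: [0.5085, 0.1824, 0.2181]
eef_rot: [0.725, 0.688, 0.001, -0.0]
ft_force: [-0.1, -0.6, 0.7]
width: 0.0349
grip_force: 0.0
```

```bash
python3 - <<'E'
from h import *
st();a=r.camera('top');b=r.camera('scene');print([(l,spot(l,c)) for c in('scene','top') for l in('carrier_yellow_grip','carrier_blue_grip','carrier_red_grip','tray_grip','machine','tape','breaker')])
p=cv2.resize(a[185:285,120:260,::-1],None,fx=2.8,fy=2.8,interpolation=cv2.INTER_CUBIC)
q=cv2.resize(b[110:210,170:310,::-1],None,fx=2.8,fy=2.8,interpolation=cv2.INTER_CUBIC)
cv2.imwrite('pics/c11.png',np.hstack([p,q]))
E
```

```text
t 55.48 tcp [0.5085 0.1824 0.2181] ytool -3.0 ztool [ 0.     0.001 -1.   ] F [-0.1 -0.6  0.7] w 0.0349 g 0.0
[('carrier_yellow_grip', []), ('carrier_blue_grip', [(0.57, [0.5771, 0.4083, 0.0884])]), ('carrier_red_grip', [(0.63, [0.4461, 0.4104, 0.0858])]), ('tray_grip', [(0.56, [0.5055, 0.3451, 0.0882])]), ('machine', [(0.61, [0.5097, 0.3925, -0.0])]), ('tape', [(0.63, [0.675, 0.312, 0.0028])]), ('breaker', [(0.49, [0.6764, 0.4051, -0.0005])]), ('carrier_yellow_grip', []), ('carrier_blue_grip', [(0.51, [0.5747, 0.4079, 0.0869])]), ('carrier_red_grip', [(0.37, [0.4488, 0.4096, 0.0869])]), ('tray_grip', [(0.89, [0.5102, 0.3464, 0.0814])]), ('machine', [(0.78, [0.5141, 0.3912, 0.0009]), (0.37, [0.6737, 0.3143, -0.0003])]), ('tape', [(0.68, [0.676, 0.3107, 0.0003]), (0.28, [0.4465, 0.4075, 0.0877])]), ('breaker', [(0.72, [0.6746, 0.4026, 0.0021])])]
```

View pics/c11.png

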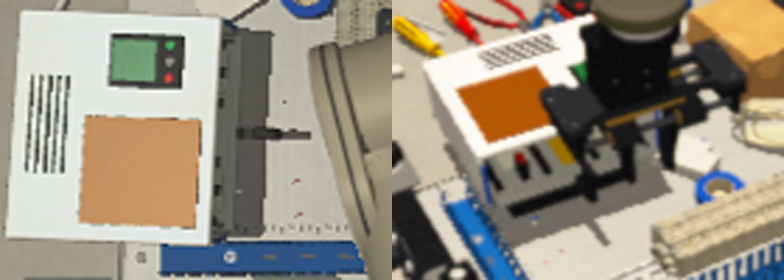

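The tray is home: the tab is 46 mm from the front face. Both carriers are inside, the tape and breaker haven't moved, and the arm is clear.

```bash
python3 -c "
from bench import r
print(r.close_job())"
```

```text
the job is handed in; nothing more can be done
None
```

The red and blue carriers (there was no yellow one) are fully home and clipped in their lanes, the tray is pushed fully back in, the tape roll and breaker are untouched, and the job is handed in; the tray slid in about 4 mm while I seated red, so I pulled it back to its stop before loading blue.

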